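# Balance-check the press handles

### The job

Some of these press handles may be lopsided. Hang all of them side by side across the knife edge by their notches and let go, so that they can be compared; then move those that hang level onto the wooden rack, each lying across both rails, and put those that tip to one side in the scrap tray. Leave the other things on the table where they are.

Things in the scene. Friction and masses are not known exactly. Their poses are not given: they have to be found in the camera images.
- handle_1: Plain steel press handle. Bar 110 x 16 x 10 mm; hub in the middle 26 mm along the bar, 24 mm across, 30 mm high; under each end, 50 mm out, a round foot 22 mm wide, 36 mm below the bar's underside. Under its middle a V notch, 16 mm wide at the mouth, 10 mm deep. Origin: the notch's apex, level with the bar's underside, 30 mm below the hub's top; x along the bar, z up.
- handle_2: Press handle, in looks and size as handle_1 (weight 0.25 to 0.45 kg; up to two are lopsided), same origin and axes; may be absent. Each is true, or lopsided by a weight hidden in one foot; it cannot be seen. On the edge a true one hangs level within 4 degrees; a lopsided one settles within 2 s at 12 to 35 degrees, one end down, and does not fall off.
- handle_3: Another press handle, in looks and size as handle_1, same origin and axes; true or lopsided; may be absent.
- handle_4: Another press handle, in looks and size as handle_1, same origin and axes; true or lopsided; may be absent.
- handle_5: Another press handle, in looks and size as handle_1, same origin and axes; true or lopsided; may be absent.
- knife_edge (a point): Middle of the top edge of the steel knife blade of the fixed grey balancing stand. The edge is level, 80 mm above the table, 2 mm thick, 330 mm long, along this point's y axis; x crosses it. Base 80 x 340 x 12 mm. A handle hangs with its bar across the edge and the edge in its notch; five fit side by side, 70 mm apart.
- rack_top (a point): Middle of the top of the fixed wooden rack: two level rails along this point's y axis, 8 mm wide, 210 mm long, tops 70 mm above the table, centred 28 mm either side of this point along its x. A handle lies across both rails, notch between them, feet hanging outside (6 mm of play each way along x); three fit side by side, 65 mm apart.
- tray: Loose aluminium scrap tray, outside 165 mm (its x) by 150 mm (its y), 32 mm high, walls 4 mm, floor 4 mm thick. Origin: centre of its underside. Two handles fit side by side, standing, bars along its x, 70 mm apart.
- tin: Bystander: ink tin 84 mm across, 85 mm high. Origin: centre of its underside.
- tape: Bystander: roll of masking tape 100 mm across, 24 mm high, lying flat. Origin: centre of its underside.
- brayer: Bystander: rubber ink roller with a red handle, lying, 150 mm long, 120 mm wide, 36 mm high. Origin: below the roller's middle, on the table.
- blocks: Bystander: stack of thin wooden printing blocks 100 x 230 mm, 18 mm high. Origin: centre of its underside.
- spatula: Bystander: ink spatula 200 mm long, lying flat. Origin: centre of its underside.
- ink_dish: Bystander: white ink dish 70 mm across, 22 mm high. Origin: centre of its underside.
There are look-alikes about, which are no part of the job. What is shaped like the handle_2 but black is not meant.

How it is judged:
On the way:
1. all the handles present hang on the knife edge together, the edge in their notches, let go and still (level or tipped) (x of handle_1 in the frame of knife_edge between -0.006 and 0.006 m and y of handle_1 in the frame of knife_edge between -0.165 and 0.165 m and z of handle_1 in the frame of knife_edge between -0.006 and 0.006 m and angle between each of handle_1, handle_2, handle_3, handle_4, handle_5's own z axis and vertical below 0.8 rad and linear speed of each of handle_1, handle_2, handle_3, handle_4, handle_5 below 0.06 m/s and contact force between the fingers and handle_1 below 0.1 N and x of handle_2 in the frame of knife_edge between -0.006 and 0.006 m and y of handle_2 in the frame of knife_edge between -0.165 and 0.165 m and z of handle_2 in the frame of knife_edge between -0.006 and 0.006 m and contact force between the fingers and handle_2 below 0.1 N and x of handle_3 in the frame of knife_edge between -0.006 and 0.006 m and y of handle_3 in the frame of knife_edge between -0.165 and 0.165 m and z of handle_3 in the frame of knife_edge between -0.006 and 0.006 m and contact force between the fingers and handle_3 below 0.1 N and x of handle_4 in the frame of knife_edge between -0.006 and 0.006 m and y of handle_4 in the frame of knife_edge between -0.165 and 0.165 m and z of handle_4 in the frame of knife_edge between -0.006 and 0.006 m and contact force between the fingers and handle_4 below 0.1 N and x of handle_5 in the frame of knife_edge between -0.006 and 0.006 m and y of handle_5 in the frame of knife_edge between -0.165 and 0.165 m and z of handle_5 in the frame of knife_edge between -0.006 and 0.006 m and contact force between the fingers and handle_5 below 0.1 N), for 0.3 s.
At the end, for the whole second after the job is handed in: Every true handle lies still and level (within 0.1 rad) across both rails of the rack, notch within 14 mm of the rack's middle line and 6 mm of rail height, square to the rails within 0.35 rad; every lopsided handle is inside the scrap tray (x of handle_1 in the frame of rack_top between -0.014 and 0.014 m and y of handle_1 in the frame of rack_top between -0.105 and 0.105 m and z of handle_1 in the frame of rack_top between -0.006 and 0.006 m and angle between each of handle_1, handle_3, handle_4's own z axis and vertical below 0.1 rad and angle between the x axis of each of handle_1, handle_3, handle_4 and the x axis of rack_top, either way round below 0.35 rad and linear speed of each of handle_1, handle_3, handle_4 below 0.03 m/s and x of handle_3 in the frame of rack_top between -0.014 and 0.014 m and y of handle_3 in the frame of rack_top between -0.105 and 0.105 m and z of handle_3 in the frame of rack_top between -0.006 and 0.006 m and x of handle_4 in the frame of rack_top between -0.014 and 0.014 m and y of handle_4 in the frame of rack_top between -0.105 and 0.105 m and z of handle_4 in the frame of rack_top between -0.006 and 0.006 m and x of handle_2 in the frame of tray between -0.08 and 0.08 m and y of handle_2 in the frame of tray between -0.075 and 0.075 m and z of each of handle_2, handle_5 in the frame of tray below 0.055 m and contact force between the fingers and handle_2 below 0.1 N and x of handle_5 in the frame of tray between -0.08 and 0.08 m and y of handle_5 in the frame of tray between -0.075 and 0.075 m and contact force between the fingers and handle_5 below 0.1 N); the robot touches nothing.
It fails at once if one of the other things on the table (tin, tape, ink roller, blocks, spatula, dish) is pushed more than 5 cm from its place (distance of any of tin, tape, brayer, blocks, spatula, ink_dish from where it was at the start of the episode above 0.05 m).
Of handle_1, handle_2, handle_3, handle_4, handle_5 only 4 to 5 are there at a start; the rules pass over those that are not, and their reading is None.
At some moment in a run one of tray may be knocked a few centimetres aside while the robot is not near it.
Once in a run the grip may slacken for a moment while it holds something.
It also fails if it takes over 210 s, if anything falls off the work surface, if the arm or the gripper's body presses on something with over 40 N, if the wrist force passes 120 N, or if a joint passes its speed limit or range.

### The arm

A 7-joint arm with a two-finger parallel gripper is mounted at the origin on the work surface. World frame = base frame: x ahead of the robot, y to its left, z up, the work surface at z = 0. Lengths are in m, angles in rad, forces in N, time in s.
With the tool pointing down it reaches from about 0.425 to 0.925 m from the base axis. Payload 6.8 kg.
Tool frame: the origin (TCP) lies on the centre line of the jaws, within the pads' length; the fingertips stand 17 mm ahead of it and the grasp point (between the pads) lies 2 mm behind it; y points along the fingers, x is the direction in which the jaws open and shut, and the axes are right-handed (so a half turn about y gives the same grasp; the last joint's range is limited). The gripper opens to 85 mm and grips with 20 to 120 N. Pads are 22 mm wide; open, the fingers measure 114 mm over their backs; the gripper's body (76 mm by 85 mm) begins 54 mm behind the grasp point. The pads swing forward as they close: fully open they stand 13 mm farther back than shut.
Start: joints at [-1.319, 0.477, 0.022, 1.555, -0.011, 1.109, -0.083], TCP at [0.238, 0.632, 0.248] pointing down, gripper open.
Joint ranges: [-2.96, 2.96], [-0.34, 2.1], [-1.41, 1.46], [0.24, 2.44], [-1.37, 4.51], [0.17, 1.92], [-2.96, 2.96]. Speed limits (rad/s): [2.39, 2.39, 3.14, 3.14, 3.14, 3.14, 3.14].

### API

Orientations are given as a unit quaternion [w, x, y, z].
In Python, from station import bot, vision gives the robot as it stands.
- The arm moves only by the tool move_arm, never from a script. Its argument "rows" is a list of rows, each a list of 7 numbers: the shift along the tool's x, y, z in cm, then the turn, a rotation vector about the tool's x, y, z in degrees, then the opening, from 0 (shut) to 1 (fully open). A call has 1 to 12 rows; each row is the pose to reach, as a shift and turn from the pose measured when the call began, along the tool's axes at that moment; what a row does not reach only later rows make up. A row lasts 1/10 s, in which the tool goes at most 50 mm and 8.59 degrees, less where a joint would pass 70% of its speed; a pose out of reach is approached as far as the arm can. A call with a gripper value outside its range is refused whole. The fingers move at their own pace and stop on an object; "squeeze" is the grip in N (left out, the last holds). Time passes only in rows, so rows that repeat a pose let the fingers close. It gives the time, the measured TCP pose, the force and the opening at its end, in the units of the state.
- bot.get_obs(): the state, without advancing time (a new reading comes with each control period).
- vision.read_camera(name): name is "scene" or "top" or "wrist"; returns (picture, depth): 400x640x3 uint8, blue, green, red; 400x640 float32, m along the optical axis (not along the pixel's ray), 0 where there is no reading.
- vision.get_calibration(name): a dict with "K" (3x3 intrinsics, pixels), "T" (4x4, takes a point from camera to world coordinates). Camera axes: x right, y up, looking along -z (the intrinsics and any distortion apply to the point x, -y, -z); pixel columns grow to the right and rows downward; lengths in m; the calibration is good to about 2 mm. A picture is of the moment at which its call begins: read the wrist's pose just before it. get_calibration takes no time and is no camera call; for the wrist camera it gives the pose at the moment of the call.
- bot.hand_in(): hands the job in, once; it reports no verdict.
The state is a dict: "t": time; "q": joint angles; "joint_vel": joint speeds; "joint_torque": joint torques, N m; "eef_pos": TCP position; "tool_rot": TCP orientation; "contact_force": force on the tool from outside, world axes, zero at the start; "torque": the same for the moment, N m; "gripper_width": opening from 0.0 (shut) to 1.0 (fully open).
Only numpy, scipy, OpenCV 4.12 (cv2) and the standard library are available. Lean on these libraries where they do the work, as an engineer would, in place of code of your own. Each camera call takes 0.05 s, during which the arm holds its last target.

## Working session

There is one attempt and no reset: what is moved stays moved. The work goes in short steps, Python scripts to look and compute and a tool call to move; the robot and the scene stay as the last step left them, time stands still between calls to the robot, and variables do not carry over. Pictures are saved under pics/ and viewed, and the job is handed in when it is done.

Besides the shell and the picture viewer there is one more tool, called by a JSON object that holds its "api" and its "payload", one argument or row to a line. move_arm: Moves the arm, as the interface text tells. Its arguments: {"type":"object","properties":{"rows":{"type":"array","items":{"type":"array","items":{"type":"number"}}},"squeeze":{"type":"number"}},"required":["rows"]}

```bash
ls -la; mkdir -p pics; python3 - <<'E'
from station import bot, vision
import cv2, numpy as np
o=bot.get_obs(); print(o)
for n in ["scene","top","wrist"]:
    c=vision.get_calibration(n); print(n,c)
    p,d=vision.read_camera(n); cv2.imwrite(f"pics/{n}0.png",p); np.save(f"pics/{n}0.npy",d)
E
```

```text
total 12
drwxr-xr-x  3 agent agent 4096 Dec  5 18:00 .
drwxr-xr-x 23 root  root  4096 Dec  5 18:00 ..
drwxr-xr-x  2 agent agent 4096 Dec  5 18:00 pics
{'t': 0.0, 'q': array([-1.31909481,  0.47782476,  0.02232486,  1.55644867, -0.01149083,
        1.10932935, -0.08310243]), 'joint_vel': array([-8.51771266e-04, -2.78727971e-05, -5.54922955e-04, -5.74821905e-04,
       -6.88372257e-04, -2.39884170e-04, -1.50166966e-05]), 'joint_torque': array([ 2.72472889e-04, -5.96447682e+01,  1.60764076e+00, -2.81199396e+01,
        1.25049221e-02,  9.05635301e-03,  2.01999927e-05]), 'eef_pos': array([0.23746516, 0.63124096, 0.24731006]), 'tool_rot': array([-0.58097002,  0.58180817,  0.40195831, -0.40299207]), 'contact_force': array([ 1.07475484,  0.2018611 , -0.19774895]), 'torque': array([-0.0056528 ,  0.02944498, -0.01603471]), 'gripper_width': 1.0007881320022205}
scene {'K': array([[385.47374275,   0.        , 313.93341028],
       [  0.        , 385.47374275, 201.77070545],
       [  0.        ,   0.        ,   1.        ]]), 'T': array([[ 0.64095934, -0.48425848,  0.59553745,  1.20166872],
     
[... 313 characters left out ...]
   0.        ,   1.        ]]), 'T': array([[-0.08033663,  0.97194616, -0.22105812,  0.29908033],
       [-0.99676388, -0.07895724,  0.0150841 ,  0.06320703],
       [-0.00279321,  0.22155456,  0.97514398,  1.27221289],
       [ 0.        ,  0.        ,  0.        ,  1.        ]])}
wrist {'K': array([[333.86690095,   0.        , 322.72824073],
       [  0.        , 333.86690095, 197.29041513],
       [  0.        ,   0.        ,   1.        ]]), 'T': array([[ 0.35295339, -0.90260236, -0.24644041,  0.17541508],
       [ 0.93564017,  0.34016003,  0.09417337,  0.65484665],
       [-0.00117193, -0.26381835,  0.96457167,  0.37269271],
       [ 0.        ,  0.        ,  0.        ,  1.        ]])}
```

View pics/top0.png

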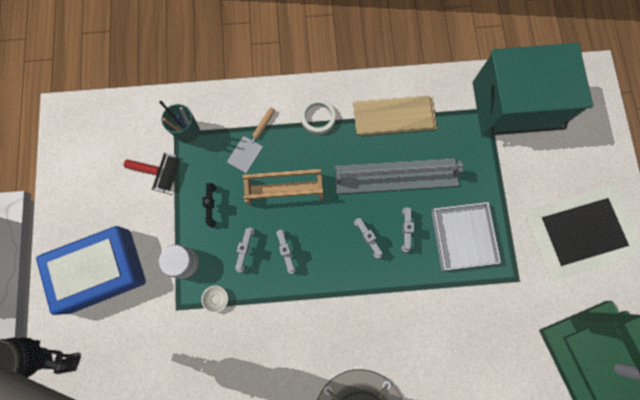

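View pics/scene0.png

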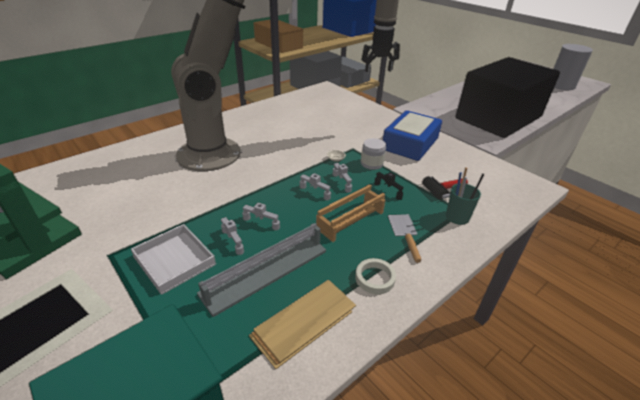

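View pics/wrist0.png

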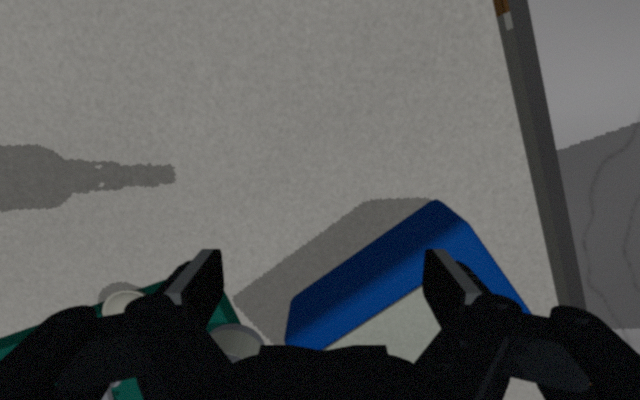

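```bash
cat > h.py <<'E'
import numpy as np, cv2
from station import bot, vision
from scipy.spatial.transform import Rotation as R
def rot(q): return R.from_quat([q[1],q[2],q[3],q[0]])
def snap(n,tag=None):
    c=vision.get_calibration(n); p,d=vision.read_camera(n)
    if tag: cv2.imwrite(f"pics/{tag}.png",p); np.savez(f"pics/{tag}.npz",d=d,K=c["K"],T=c["T"])
    return p,d,c["K"],c["T"]
def load(tag):
    z=np.load(f"pics/{tag}.npz"); return cv2.imread(f"pics/{tag}.png"),z["d"],z["K"],z["T"]
def cloud(d,K,T):
    v,u=np.mgrid[0:d.shape[0],0:d.shape[1]]
    P=np.stack([(u-K[0,2])/K[0,0]*d,-(v-K[1,2])/K[1,1]*d,-d],-1)
    return P@T[:3,:3].T+T[:3,3]
def ray(u,v,K,T):
    r=T[:3,:3]@np.array([(u-K[0,2])/K[0,0],-(v-K[1,2])/K[1,1],-1]); return T[:3,3],r
def atz(u,v,z,K,T):
    o,r=ray(u,v,K,T); return o+r*(z-o[2])/r[2]
def proj(P,K,T):
    c=(np.asarray(P)-T[:3,3])@T[:3,:3]; return K[0,0]*c[...,0]/-c[...,2]+K[0,2], -K[1,1]*c[...,1]/-c[...,2]+K[1,2]
def crop(tag,x0,y0,x1,y1,s,out):
    p=cv2.imread(f"pics/{tag}.png")[y0:y1,x0:x1]
    cv2.imwrite(f"pics/{out}.png",cv2.resize(p,None,fx=s,fy=s,interpolation=cv2.INTER_CUBIC))
E
python3 - <<'E'
from h import *
snap("top","top1"); snap("scene","sc1")
p,d,K,T=load("top1"); P=cloud(d,K,T)
for n,(u,v) in dict(h1=(246,250),h2=(287,252),h3=(369,239),h4=(407,230),black=(209,205),tray=(468,240),tab=(330,270),rackL=(283,185),knife=(398,177),tin=(178,262),tape=(318,117),base=(400,160)).items(): print(n,P[v,u].round(4),d[v,u])
crop("top1",160,140,520,310,2.2,"c1")
crop("sc1",120,130,440,320,2.4,"c2")
E
```

```text
h1 [0.4364 0.2556 0.0631] 1.2064629
h2 [0.4226 0.1503 0.0642] 1.2039455
h3 [ 0.4389 -0.0638  0.0646] 1.210412
h4 [ 0.4542 -0.1644  0.0659] 1.214055
black [0.562  0.347  0.0665] 1.229553
tray [ 0.4217 -0.3386  0.0022] 1.2716023
tab [0.3715 0.0426 0.002 ] 1.2549747
rackL [0.6144 0.1535 0.01  ] 1.2991499
knife [ 0.6107 -0.1674  0.0126] 1.3006389
tin [0.4176 0.4247 0.0846] 1.1787939
tape [ 8.114e-01  4.060e-02 -4.000e-04] 1.3545748
base [ 0.6631 -0.1813 -0.0009] 1.3256278
```

View pics/c1.png

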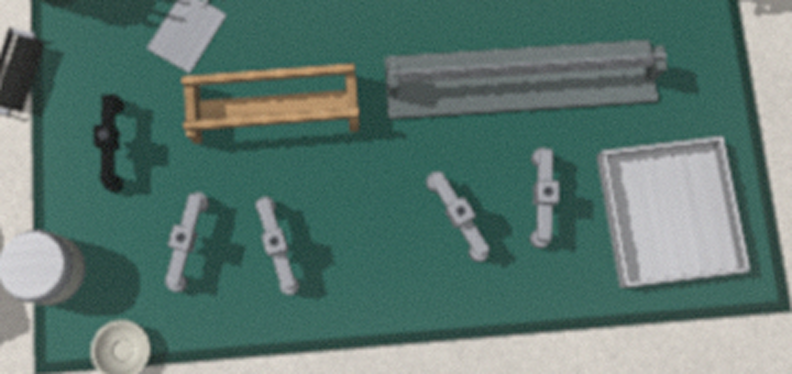

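View pics/c2.png

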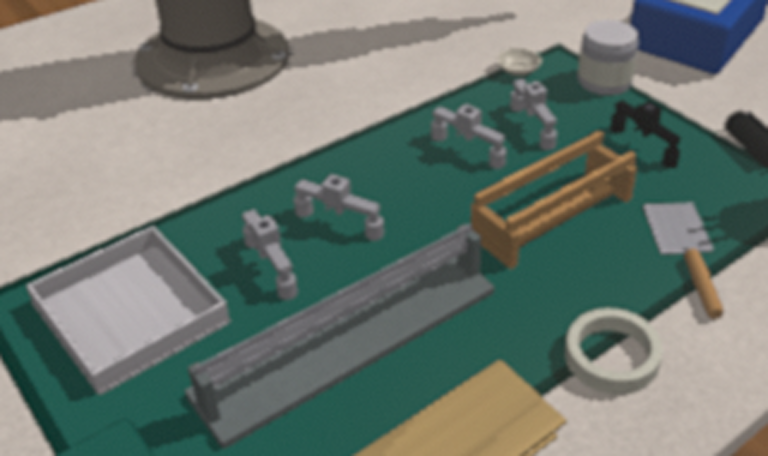

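```bash
cat > m.py <<'E'
from h import *
def handles(tag,boxes):
    p,d,K,T=load(tag); P=cloud(d,K,T)
    for n,(x,y) in boxes.items():
        m=(np.hypot(P[...,0]-x,P[...,1]-y)<0.075)&(d>0)
        hub=P[m&(P[...,2]>0.058)&(P[...,2]<0.075)]; bar=P[m&(P[...,2]>0.040)&(P[...,2]<0.053)]
        c=np.median(hub,0); mid=(hub.min(0)+hub.max(0))/2
        rect=cv2.minAreaRect((bar[:,:2]*1000).astype(np.float32))
        _,_,vt=np.linalg.svd(bar[:,:2]-bar[:,:2].mean(0)); yaw=np.degrees(np.arctan2(vt[0,1],vt[0,0]))
        print(n,"hub",c.round(4),hub.mean(0).round(4),len(hub),"bar",bar.mean(0).round(4),"rect",np.round(rect[0],1),np.round(rect[1],1),round(rect[2],1),"yaw",round(yaw,1))
E
python3 - <<'E'
from m import *
handles("top1",dict(h1=(.436,.256),h2=(.423,.150),h3=(.439,-.064),h4=(.454,-.164)))
p,d,K,T=load("top1"); P=cloud(d,K,T)
def reg(u0,v0,u1,v1,zl,zh):
    Q=P[v0:v1,u0:u1].reshape(-1,3); Q=Q[(Q[:,2]>zl)&(Q[:,2]<zh)]
    r=cv2.minAreaRect((Q[:,:2]*1000).astype(np.float32)); print(len(Q),Q.mean(0).round(4),np.round(r[0],1),np.round(r[1],1),round(r[2],1)); return Q
Q=reg(330,150,470,200,.07,.09)
vt=np.linalg.svd(Q[:,:2]-Q[:,:2].mean(0))[2][0]; print("blade dir",vt)
Q=reg(330,150,470,200,.006,.02)
Q=reg(235,160,330,210,.06,.08)
Q=reg(425,195,510,280,.025,.04)
import numpy as np
print(np.histogram(P[150:200,330:470,2],bins=np.arange(-.01,.12,.005)))
print(np.histogram(P[160:210,235:330,2],bins=np.arange(-.01,.12,.005)))
E
```

```text
h1 hub [0.4421 0.265  0.0659] [0.442  0.2645 0.0656] 97 bar [0.4408 0.2648 0.0458] rect [441.4 263.3] [ 21.5 109.5] 72.3 yaw 162.0
h2 hub [0.4285 0.1562 0.066 ] [0.4288 0.1561 0.0659] 97 bar [0.4273 0.1558 0.0458] rect [429.4 154.8] [109.7  20.9] 12.2 yaw -166.9
h3 hub [ 0.4463 -0.0645  0.0657] [ 0.4462 -0.0649  0.0657] 96 bar [ 0.4451 -0.0651  0.0458] rect [446.1 -63.6] [110.2  20. ] 26.1 yaw -154.0
h4 hub [ 0.4608 -0.1696  0.0654] [ 0.4608 -0.1697  0.0653] 98 bar [ 0.4593 -0.1693  0.0456] rect [ 461.7 -168.2] [ 20.5 110.3] 84.9 yaw 172.9
288 [ 0.6145 -0.1646  0.0759] [ 614.9 -163.6] [335.8  27.8] 89.2
blade dir [0.01710374 0.99985372]
2762 [ 0.6115 -0.1653  0.0119] [ 619.2 -178.1] [387.8 142.7] 85.3
592 [0.6028 0.15   0.0688] [603.4 150.4] [208.9  65.6] 89.8
435 [ 0.4309 -0.3308  0.0311] [ 431.4 -327.6] [166.2 151.5] 2.7
(array([  34, 1172, 2094,  817, 1750,  331,    9,    9,    6,    8,   11,
         26,   64,   91,  104,  163,  136,   93,   57,    2,    0,    0,
          0,    0,    0]), array([-0.01 , -0.005,  0.   ,  0.005,  0.01 ,  0.015,  0.02 ,  0.025,
        0.03 ,  0.035,  0.04 ,  0.045,  0.05 ,  0.055,  0.06 ,  0.065,
        0.07 ,  0.075,  0.08 ,  0.085,  0.09 ,  0.095,  0.1  ,  0.105,
        0.11 ,  0.115]))
(array([  26, 1001, 1980,  520,  281,   20,   11,    7,    5,   13,    7,
         54,  141,   72,   83,  268,  234,    7,    0,    0,    0,    0,
          0,    0,    0]), array([-0.01 , -0.005,  0.   ,  0.005,  0.01 ,  0.015,  0.02 ,  0.025,
        0.03 ,  0.035,  0.04 ,  0.045,  0.05 ,  0.055,  0.06 ,  0.065,
        0.07 ,  0.075,  0.08 ,  0.085,  0.09 ,  0.095,  0.1  ,  0.105,
        0.11 ,  0.115]))
```

```bash
cat >> h.py <<'E'
def go(pos,jaw,tilt=None,cur=None,verbose=True):
    """pos world TCP, jaw angle deg (mod 180). tilt: (axis world vec, deg) applied after. prints row"""
    o=bot.get_obs(); Rc=rot(o["tool_rot"]).as_matrix(); p=o["eef_pos"]
    if cur is not None: p,Rc=cur
    best=None
    for k in (0,180):
        a=np.radians(jaw+k); x=np.array([np.cos(a),np.sin(a),0]); y=np.array([0,0,-1.]); 
        G=np.stack([x,y,np.cross(x,y)],1)
        if tilt is not None: G=R.from_rotvec(np.radians(tilt[1])*np.array(tilt[0],float)).as_matrix()@G
        rv=R.from_matrix(Rc.T@G).as_rotvec(degrees=True)
        if best is None or np.linalg.norm(rv)<np.linalg.norm(best[0]): best=(rv,G)
    d=Rc.T@(np.asarray(pos)-p)*100
    if verbose: print("row",d.round(2),best[0].round(1),"dist cm",round(np.linalg.norm(d),1),"ang",round(np.linalg.norm(best[0]),1))
    return np.asarray(pos,float),best[1]
def st():
    o=bot.get_obs(); r=rot(o["tool_rot"]).as_matrix()
    print("t",round(o["t"],2),"pos",o["eef_pos"].round(4),"jaw",round(np.degrees(np.arctan2(r[1,0],r[0,0])),1),"down",r[:,1].round(3),"F",o["contact_force"].round(1),"w",round(o["gripper_width"],3),"q",o["q"].round(2))
E
python3 - <<'E'
from h import *
st()
go((0.56,-0.10,0.30),90)
E
```

```text
t 0.25 pos [0.2376 0.6316 0.2478] jaw 69.4 down [-0.    -0.001 -1.   ] F [ 0.3  0.4 -0.6] w 0.999 q [-1.32  0.48  0.02  1.56 -0.01  1.11 -0.08]
row [-57.12  -5.16 -55.93] [ -0.  -20.6  -0. ] dist cm 80.1 ang 20.6
```

{"api": "move_arm", "payload": {
  "rows": [
    [-57.1,-5.2,-55.9,0,-20.6,0,1],
    [-57.1,-5.2,-55.9,0,-20.6,0,1],
    [-57.1,-5.2,-55.9,0,-20.6,0,1],
    [-57.1,-5.2,-55.9,0,-20.6,0,1],
    [-57.1,-5.2,-55.9,0,-20.6,0,1],
    [-57.1,-5.2,-55.9,0,-20.6,0,1],
    [-57.1,-5.2,-55.9,0,-20.6,0,1],
    [-57.1,-5.2,-55.9,0,-20.6,0,1],
    [-57.1,-5.2,-55.9,0,-20.6,0,1],
    [-57.1,-5.2,-55.9,0,-20.6,0,1],
    [-57.1,-5.2,-55.9,0,-20.6,0,1],
    [-57.1,-5.2,-55.9,0,-20.6,0,1]
  ]
}}

```text
t: 1.45
eef_pos: [0.4794, 0.0819, 0.2878]
tool_rot: [-0.5, 0.5, 0.5, -0.5]
contact_force: [1.2, 0.1, 0.1]
gripper_width: 0.998
```

```bash
python3 - <<'E'
from h import *
st(); go((0.56,-0.16,0.30),90)
E
```

```text
t 1.45 pos [0.4794 0.0819 0.2878] jaw 90.0 down [ 0. -0. -1.] F [1.2 0.1 0.1] w 0.998 q [-0.55  0.12  0.28  1.96 -0.04  1.07  1.31]
row [-24.19  -1.21  -8.07] [ 0. -0. -0.] dist cm 25.5 ang 0.0
```

{"api": "move_arm", "payload": {
  "rows": [
    [-24,-1.2,-5,0,0,0,1],
    [-24,-1.2,-5,0,0,0,1],
    [-24,-1.2,-5,0,0,0,1],
    [-24,-1.2,-5,0,0,0,1],
    [-24,-1.2,-5,0,0,0,1],
    [-24,-1.2,-5,0,0,0,1],
    [-24,-1.2,-5,0,0,0,1],
    [-24,-1.2,-5,0,0,0,1]
  ]
}}

```text
t: 2.25
eef_pos: [0.5292, -0.1567, 0.2995]
tool_rot: [-0.5, 0.499, 0.5, -0.5]
contact_force: [-0.7, -0.4, -0.2]
gripper_width: 0.999
```

```bash
python3 - <<'E'
from h import *
st(); snap("wrist","w1")
E
```

```text
t 2.25 pos [ 0.5292 -0.1567  0.2995] jaw 90.1 down [-0.     0.001 -1.   ] F [-0.7 -0.4 -0.2] w 0.999 q [-0.21  0.24  0.46  1.82 -0.12  1.12  1.87]
```

View pics/w1.png

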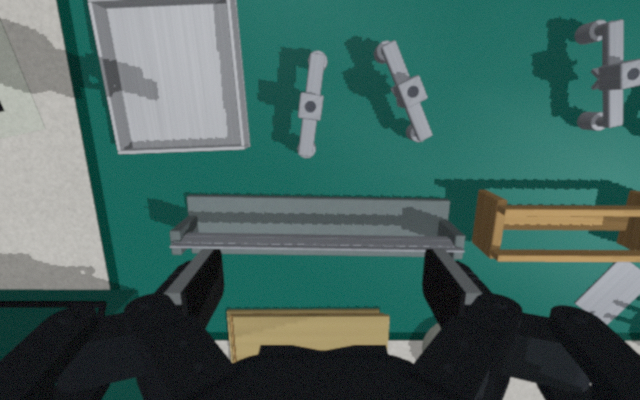

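```bash
python3 - <<'E'
from h import *
crop("w1",160,180,480,270,2.5,"c3")
p,d,K,T=load("w1"); P=cloud(d,K,T)
for v in range(225,262,3): print(v,[tuple(P[v,u].round(3)) for u in (200,260,320,400,430)])
print([tuple(P[235,u].round(3)) for u in range(165,200,5)])
print([tuple(P[237,u].round(3)) for u in range(435,470,5)])
print([tuple(P[245,u].round(3)) for u in range(165,200,5)])
from m import handles
handles("w1",dict(h2=(.423,.150),h3=(.446,-.064),h4=(.461,-.169)))
E
```

```text
225 [(np.float64(0.614), np.float64(-0.318), np.float64(0.011)), (np.float64(0.613), np.float64(-0.239), np.float64(0.013)), (np.float64(0.613), np.float64(-0.16), np.float64(0.013)), (np.float64(0.614), np.float64(-0.055), np.float64(0.01)), (np.float64(0.613), np.float64(-0.016), np.float64(0.014))]
228 [(np.float64(0.617), np.float64(-0.318), np.float64(0.012)), (np.float64(0.618), np.float64(-0.239), np.float64(0.011)), (np.float64(0.618), np.float64(-0.16), np.float64(0.01)), (np.float64(0.618), np.float64(-0.055), np.float64(0.012)), (np.float64(0.618), np.float64(-0.015), np.float64(0.011))]
231 [(np.float64(0.622), np.float64(-0.319), np.float64(0.011)), (np.float64(0.621), np.float64(-0.239), np.float64(0.013)), (np.float64(0.622), np.float64(-0.16), np.float64(0.011)), (np.float64(0.622), np.float64(-0.055), np.float64(0.012)), (np.float64(0.622), np.float64(-0.015), np.float64(0.012))]
234 [(np.float64(0.61), np.float64(-0.302), np.float64(0.053)), (np.float64(0.611), np.float64(-0.232), np.float64(0.049)), (np.float64(0.626), np.float64(-0.16), np.float64(0.011)), (np.flo
[... 3793 characters left out ...]
4(0.613), np.float64(-0.322), np.float64(0.077)), (np.float64(0.613), np.float64(-0.316), np.float64(0.079)), (np.float64(0.613), np.float64(-0.311), np.float64(0.078)), (np.float64(0.614), np.float64(-0.306), np.float64(0.076)), (np.float64(0.614), np.float64(-0.3), np.float64(0.077))]
h2 hub [0.4317 0.1516 0.0656] [0.4318 0.1523 0.0649] 683 bar [0.4294 0.153  0.0455] rect [431.4 154.9] [110.4  23.1] 11.6 yaw 12.9
h3 hub [ 0.4489 -0.066   0.0657] [ 0.4486 -0.0658  0.0654] 646 bar [ 0.4464 -0.0672  0.0455] rect [448.9 -66.5] [110.1  21.1] 25.2 yaw 25.9
h4 hub [ 0.4629 -0.1699  0.0656] [ 0.4632 -0.17    0.0656] 588 bar [ 0.4604 -0.1696  0.0456] rect [ 462.9 -170.1] [ 16.1 110.3] 82.1 yaw -8.0
```

View pics/c3.png

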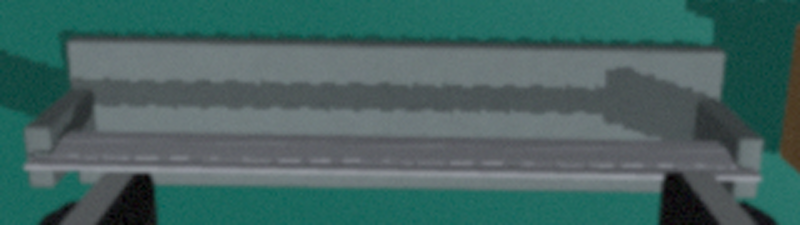

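```bash
python3 - <<'E'
from h import *
st(); go((0.462,-0.170,0.12),82); go((0.462,-0.170,0.057),82)
E
```

```text
t 2.3 pos [ 0.5293 -0.1564  0.2996] jaw 90.1 down [-0.     0.001 -1.   ] F [ 0.4 -0.8 -0.4] w 0.998 q [-0.21  0.24  0.46  1.82 -0.12  1.12  1.87]
row [-1.35 17.96  6.73] [-0.   8.1  0. ] dist cm 19.2 ang 8.1
row [-1.36 24.26  6.73] [-0.   8.1  0. ] dist cm 25.2 ang 8.1
```

{"api": "move_arm", "payload": {
  "rows": [
    [-1.4,18,6.7,0,8,0,0.6],
    [-1.4,18,6.7,0,8,0,0.6],
    [-1.4,18,6.7,0,8,0,0.6],
    [-1.4,18,6.7,0,8,0,0.6],
    [-1.4,18,6.7,0,8,0,0.6],
    [-1.4,18,6.7,0,8,0,0.6],
    [-1.4,18,6.7,0,8,0,0.6]
  ]
}}

```text
t: 3.0
eef_pos: [0.4652, -0.1702, 0.1218]
tool_rot: [-0.532, 0.534, 0.466, -0.464]
contact_force: [0.2, 0.1, -0.4]
gripper_width: 0.601
```

```bash
python3 - <<'E'
from h import *
st(); go((0.462,-0.170,0.057),82); snap("wrist","w2")
E
```

```text
t 3.0 pos [ 0.4652 -0.1702  0.1218] jaw 82.2 down [ 0.004  0.    -1.   ] F [ 0.2  0.1 -0.4] w 0.601 q [-0.12  0.38  0.43  2.12 -0.24  0.69  1.9 ]
row [-0.03  6.48  0.35] [0.3 0.2 0. ] dist cm 6.5 ang 0.3
```

View pics/w2.png

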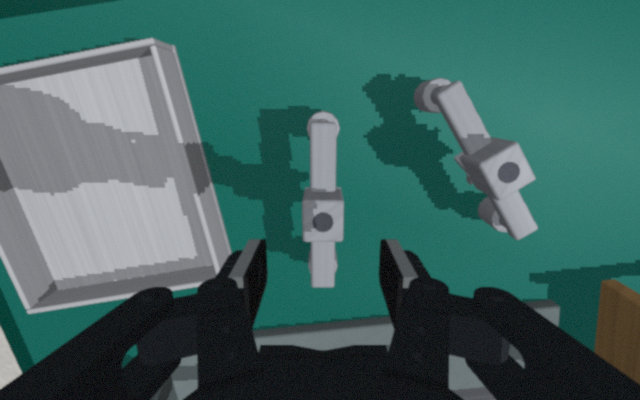

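```bash
python3 - <<'E'
from m import *
handles("w2",dict(h4=(.462,-.17)))
p,d,K,T=load("w2"); print(atz(323,222,0.066,K,T))
E
```

```text
h4 hub [ 0.4614 -0.17    0.0656] [ 0.4617 -0.17    0.0653] 1837 bar [ 0.4554 -0.1691  0.0456] rect [ 462.7 -169.4] [ 23.7 110.6] 85.9 yaw -7.9
[ 0.46328964 -0.16979816  0.066     ]
```

{"api": "move_arm", "payload": {
  "rows": [
    [0,3.5,0.3,0,0,0,0.6],
    [0,6.5,0.3,0,0,0,0.6],
    [0,6.5,0.3,0,0,0,0.6],
    [0,6.5,0.3,0,0,0,0.6],
    [0,6.5,0.3,0,0,0,0.6]
  ]
}}

```text
t: 3.55
eef_pos: [0.4642, -0.1703, 0.0587]
tool_rot: [-0.531, 0.535, 0.467, -0.463]
contact_force: [-0.2, 0.3, 0.2]
gripper_width: 0.606
```

```bash
python3 - <<'E'
from h import *
st(); snap("wrist","w3")
E
```

```text
t 3.55 pos [ 0.4642 -0.1703  0.0587] jaw 82.2 down [ 0.008 -0.001 -1.   ] F [-0.2  0.3  0.2] w 0.606 q [-0.06  0.49  0.36  2.15 -0.33  0.55  1.97]
```

View pics/w3.png

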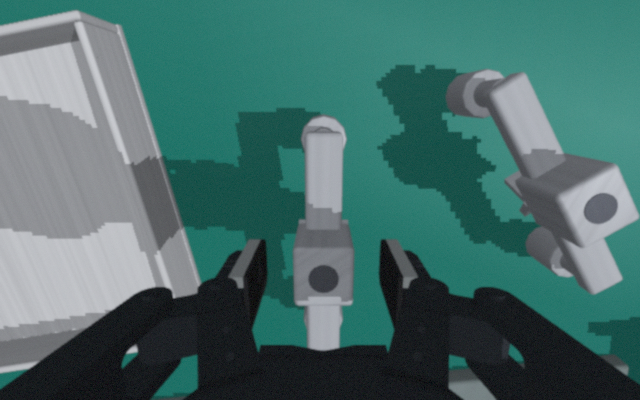

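{"api": "move_arm", "payload": {
  "rows": [
    [0,0.1,-0.1,0,0,0,0.2],
    [0,0.1,-0.1,0,0,0,0],
    [0,0.1,-0.1,0,0,0,0],
    [0,0.1,-0.1,0,0,0,0],
    [0,0.1,-0.1,0,0,0,0]
  ],
  "squeeze": 70
}}

```text
t: 4.1
eef_pos: [0.4662, -0.1705, 0.0589]
tool_rot: [-0.53, 0.535, 0.468, -0.462]
contact_force: [-0.5, 1.3, 9.7]
gripper_width: 0.271
```

```bash
python3 - <<'E'
from h import *
st(); go((0.464,-0.170,0.15),89); 
E
```

```text
t 4.1 pos [ 0.4662 -0.1705  0.0589] jaw 82.2 down [ 0.011 -0.001 -1.   ] F [-0.5  1.3  9.7] w 0.271 q [-0.06  0.49  0.36  2.15 -0.33  0.55  1.97]
row [ 0.03 -9.11  0.13] [ 0.6 -6.8  0. ] dist cm 9.1 ang 6.8
```

```bash
python3 - <<'E'
from h import *
c=go((0.464,-0.170,0.16),82); go((0.6185,-0.284,0.16),89)
E
```

```text
row [  0.03 -10.11   0.12] [0.6 0.2 0.1] dist cm 10.1 ang 0.6
row [ -9.17  -9.94 -16.73] [ 0.6 -6.8  0. ] dist cm 21.5 ang 6.8
```

{"api": "move_arm", "payload": {
  "rows": [
    [0,-5,0,0.6,0,0,0],
    [0,-10,0,0.6,0,0,0],
    [-4,-10,-4,0.6,-3,0,0],
    [-8,-10,-8,0.6,-6.8,0,0],
    [-9.2,-10.1,-16.7,0.6,-6.8,0,0],
    [-9.2,-10.1,-16.7,0.6,-6.8,0,0],
    [-9.2,-10.1,-16.7,0.6,-6.8,0,0],
    [-9.2,-10.1,-16.7,0.6,-6.8,0,0],
    [-9.2,-10.1,-16.7,0.6,-6.8,0,0]
  ]
}}

```text
t: 5.0
eef_pos: [0.6166, -0.284, 0.1608]
tool_rot: [0.505, -0.504, -0.495, 0.496]
contact_force: [-0.0, -0.4, -3.0]
gripper_width: 0.266
```

```bash
python3 - <<'E'
from h import *
st(); go((0.6185,-0.284,0.104),89); snap("wrist","w4")
E
```

```text
t 5.0 pos [ 0.6166 -0.284   0.1608] jaw 89.0 down [-0.002  0.001 -1.   ] F [-0.  -0.4 -3. ] w 0.266 q [ 0.05  0.6   0.43  1.64 -0.29  0.96  2.13]
row [-0.    5.68 -0.2 ] [-0.1 -0.   0.1] dist cm 5.7 ang 0.1
```

View pics/w4.png

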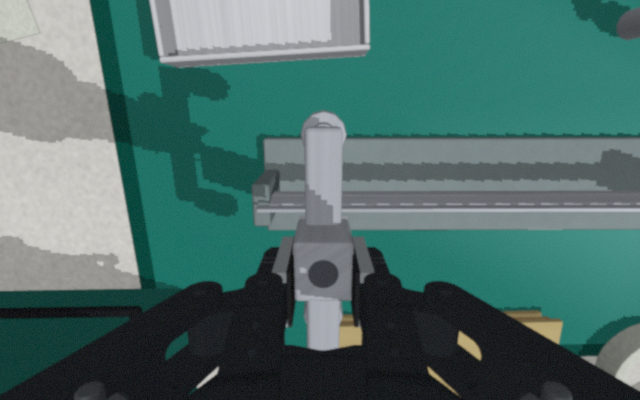

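```bash
python3 - <<'E'
from h import *
p,d,K,T=load("w4"); P=cloud(d,K,T)
for u in (285,400,500): print([ (v,*P[v,u].round(4)) for v in range(196,214,2)])
print(atz(323,273,0.160+0.008,K,T))
E
```

```text
[(196, np.float64(0.6104), np.float64(-0.3103), np.float64(0.0598)), (198, np.float64(0.6109), np.float64(-0.31), np.float64(0.0632)), (200, np.float64(0.6118), np.float64(-0.3098), np.float64(0.0653)), (202, np.float64(0.612), np.float64(-0.3093), np.float64(0.0695)), (204, np.float64(0.6133), np.float64(-0.3093), np.float64(0.0701)), (206, np.float64(0.6141), np.float64(-0.3092), np.float64(0.0719)), (208, np.float64(0.6139), np.float64(-0.3086), np.float64(0.0772)), (210, np.float64(0.6144), np.float64(-0.3083), np.float64(0.0801)), (212, np.float64(0.6376), np.float64(-0.3168), np.float64(0.0113))]
[(196, np.float64(0.6121), np.float64(-0.2294), np.float64(0.0593)), (198, np.float64(0.6126), np.float64(-0.2302), np.float64(0.0628)), (200, np.float64(0.6131), np.float64(-0.2309), np.float64(0.066)), (202, np.float64(0.614), np.float64(-0.2313), np.float64(0.0678)), (204, np.float64(0.6146), np.float64(-0.2319), np.float64(0.0707)), (206, np.float64(0.6147), np.float64(-0.2329), np.float64(0.0749)), (208, np.float64(0.615), np.float64(-0.2336), np.float64(0.0784)), (210, np.float64(0.616), np.float64(-0.2338), np.float64(0.0795)), (212, np.float64(0.6394), np.float64(-0.2176), np.float64(0.0116))]
[(196, np.float64(0.6131), np.float64(-0.1597), np.float64(0.0605)), (198, np.float64(0.614), np.float64(-0.1606), np.float64(0.0625)), (200, np.float64(0.6141), np.float64(-0.163), np.float64(0.0672)), (202, np.float64(0.6147), np.float64(-0.1643), np.float64(0.0698)), (204, np.float64(0.6158), np.float64(-0.1647), np.float64(0.071)), (206, np.float64(0.6162), np.float64(-0.1664), np.float64(0.0742)), (208, np.float64(0.6159), np.float64(-0.169), np.float64(0.0794)), (210, np.float64(0.617), np.float64(-0.1693), np.float64(0.0803)), (212, np.float64(0.6407), np.float64(-0.1317), np.float64(0.0124))]
[ 0.61319436 -0.2839444   0.168     ]
```

{"api": "move_arm", "payload": {
  "rows": [
    [0,2,-0.2,0,0,0,0],
    [0,4,-0.2,0,0,0,0],
    [0,5,-0.2,0,0,0,0],
    [0,5.6,-0.2,0,0,0,0],
    [0,5.6,-0.2,0,0,0,0],
    [0,5.6,-0.2,0,0,0,0]
  ]
}}

```text
t: 5.65
eef_pos: [0.6187, -0.2842, 0.106]
tool_rot: [0.505, -0.504, -0.495, 0.496]
contact_force: [0.4, -0.1, -3.8]
gripper_width: 0.268
```

```bash
python3 - <<'E'
from h import *
st(); go((0.6185,-0.284,0.103),89)
E
```

```text
t 5.65 pos [ 0.6187 -0.2842  0.106 ] jaw 89.0 down [-0.001  0.001 -1.   ] F [ 0.4 -0.1 -3.8] w 0.268 q [ 0.07  0.67  0.4   1.67 -0.32  0.87  2.15]
row [0.02 0.3  0.02] [-0. -0.  0.] dist cm 0.3 ang 0.1
```

{"api": "move_arm", "payload": {
  "rows": [
    [0,0.3,0,0,0,0,0],
    [0,0.4,0,0,0,0,0],
    [0,0.4,0,0,0,0,0]
  ]
}}

```text
t: 5.95
eef_pos: [0.6187, -0.2848, 0.1037]
tool_rot: [0.505, -0.504, -0.495, 0.495]
contact_force: [-3.5, 1.1, 5.8]
gripper_width: 0.267
```

```bash
python3 - <<'E'
from h import *
st()
E
```

```text
t 5.95 pos [ 0.6187 -0.2848  0.1037] jaw 88.9 down [-0.  0. -1.] F [-3.5  1.1  5.8] w 0.267 q [ 0.07  0.67  0.4   1.67 -0.32  0.87  2.15]
```

{"api": "move_arm", "payload": {
  "rows": [
    [-0.05,-0.1,0.1,0,0,0,0.35],
    [-0.05,-0.1,0.1,0,0,0,0.5],
    [-0.05,-0.1,0.1,0,0,0,0.6],
    [-0.05,-0.1,0.1,0,0,0,0.6],
    [-0.05,-0.1,0.1,0,0,0,0.6],
    [-0.05,-1,0.1,0,0,0,0.6],
    [0,-4,0.1,0,0,0,0.6],
    [0,-7,0.1,0,0,0,0.6],
    [0,-10,0.1,0,0,0,0.6],
    [0,-10,0.1,0,0,0,0.6]
  ]
}}

```text
t: 6.95
eef_pos: [0.62, -0.2864, 0.2093]
tool_rot: [-0.502, 0.507, 0.497, -0.494]
contact_force: [-0.3, 0.5, 0.3]
gripper_width: 0.603
```

```bash
python3 - <<'E'
from h import *
st(); snap("wrist","w5"); snap("scene","s5"); crop("s5",120,180,400,320,2.8,"c5"); go((0.448,-0.066,0.15),116)
E
```

```text
t 6.95 pos [ 0.62   -0.2864  0.2093] jaw 88.9 down [ 0.008 -0.003 -1.   ] F [-0.3  0.5  0.3] w 0.603 q [ 0.04  0.55  0.45  1.6  -0.27  1.04  2.11]
row [21.58  5.45 17.42] [  0.1 -27.1  -0. ] dist cm 28.3 ang 27.1
```

View pics/w5.png

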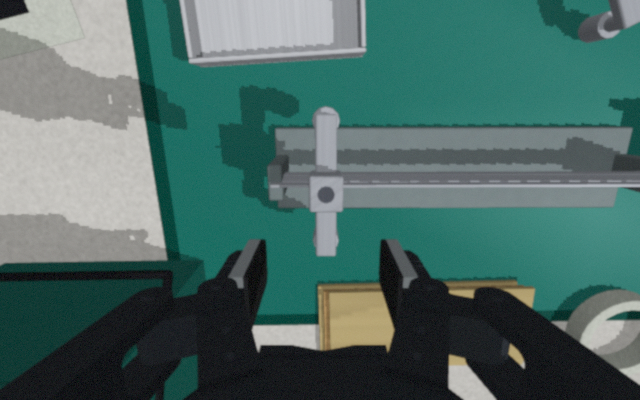

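View pics/c5.png

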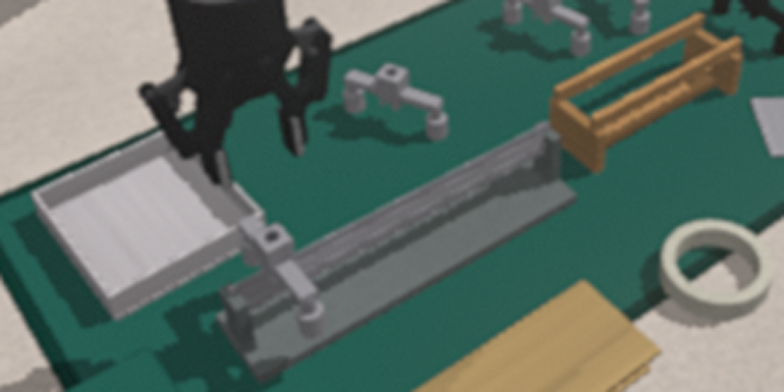

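{"api": "move_arm", "payload": {
  "rows": [
    [5,0,3,0,-6,0,0.6],
    [10,0,8,0,-14,0,0.6],
    [15,2,13,0,-20,0,0.6],
    [21.6,5.4,17.4,0,-27,0,0.6],
    [21.6,5.4,17.4,0,-27,0,0.6],
    [21.6,5.4,17.4,0,-27,0,0.6],
    [21.6,5.4,17.4,0,-27,0,0.6],
    [21.6,5.4,17.4,0,-27,0,0.6],
    [21.6,5.4,17.4,0,-27,0,0.6]
  ]
}}

```text
t: 7.95
eef_pos: [0.449, -0.0666, 0.1507]
tool_rot: [-0.374, 0.376, 0.6, -0.599]
contact_force: [0.0, 0.0, 0.1]
gripper_width: 0.596
```

```bash
python3 - <<'E'
from m import *
st(); snap("wrist","w6");handles("w6",dict(h3=(.448,-.066))); go((0.448,-0.066,0.0575),115.7)
E
```

```text
t 7.95 pos [ 0.449  -0.0666  0.1507] jaw 115.9 down [ 0.003 -0.001 -1.   ] F [0.  0.  0.1] w 0.596 q [-0.25  0.25  0.3   2.18 -0.11  0.72  2.15]
h3 hub [ 0.4469 -0.0653  0.0656] [ 0.4472 -0.0653  0.0654] 1417 bar [ 0.442  -0.0678  0.0457] rect [448.3 -65.5] [109.7  23.8] 22.2 yaw 26.0
row [0.14 9.33 0.09] [ 0.1  0.2 -0.1] dist cm 9.3 ang 0.2
```

View pics/w6.png

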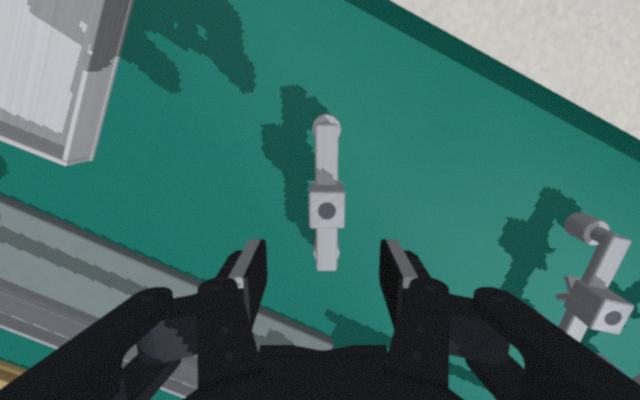

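{"api": "move_arm", "payload": {
  "rows": [
    [0.1,4,0.2,0,0,0,0.6],
    [0.1,8,0.3,0,0,0,0.6],
    [0.1,9.4,0.3,0,0,0,0.6],
    [0.1,9.4,0.3,0,0,0,0.6],
    [0.1,9.4,0.3,0,0,0,0.6],
    [0.1,9.4,0.3,0,0,0,0.6]
  ]
}}

```text
t: 8.6
eef_pos: [0.4475, -0.0677, 0.0578]
tool_rot: [-0.374, 0.377, 0.6, -0.598]
contact_force: [0.6, 1.3, 0.5]
gripper_width: 0.603
```

```bash
python3 - <<'E'
from m import *
st(); go((0.4475,-0.0655,0.0575),115.7); go((0.4475,-0.0655,0.16),115.7); snap("wrist","w7")
p,d,K,T=load("w7"); print(atz(323,222,0.066,K,T))
E
```

```text
t 8.6 pos [ 0.4475 -0.0677  0.0578] jaw 115.8 down [ 0.005 -0.001 -1.   ] F [0.6 1.3 0.5] w 0.603 q [-0.19  0.43  0.24  2.24 -0.21  0.49  2.24]
row [ 0.2   0.03 -0.1 ] [ 0.2  0.1 -0.2] dist cm 0.2 ang 0.3
row [  0.17 -10.22  -0.14] [ 0.2  0.1 -0.2] dist cm 10.2 ang 0.3
[ 0.42502618 -0.07880534  0.066     ]
```

View pics/w7.png

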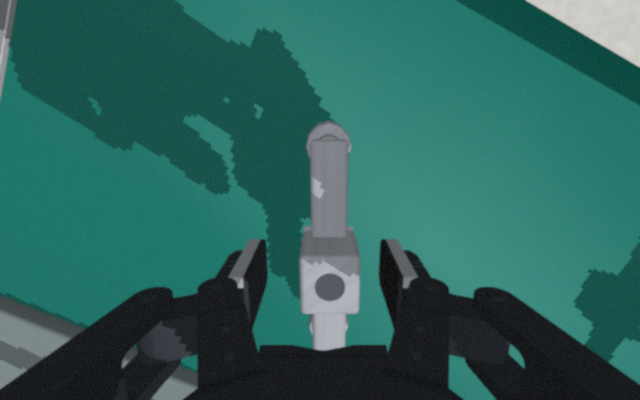

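{"api": "move_arm", "payload": {
  "rows": [
    [0.2,0,-0.1,0,0,0,0.4],
    [0.2,0,-0.1,0,0,0,0],
    [0.2,0,-0.1,0,0,0,0],
    [0.2,0,-0.1,0,0,0,0],
    [0.2,0,-0.1,0,0,0,0]
  ]
}}

```text
t: 9.15
eef_pos: [0.4482, -0.0649, 0.0589]
tool_rot: [-0.373, 0.378, 0.601, -0.598]
contact_force: [-0.7, 1.6, 9.4]
gripper_width: 0.268
```

```bash
python3 - <<'E'
from m import *
st(); snap("wrist","w8"); p,d,K,T=load("w8"); crop("w8",240,180,400,360,3,"c8"); go((0.4475,-0.0655,0.16),115.7); go((0.616,-0.204,0.16),89)
E
```

```text
t 9.15 pos [ 0.4482 -0.0649  0.0589] jaw 115.9 down [ 0.007 -0.    -1.   ] F [-0.7  1.6  9.4] w 0.268 q [-0.19  0.43  0.24  2.24 -0.21  0.49  2.23]
row [ -0.06 -10.11   0.03] [ 0.4  0.2 -0.2] dist cm 10.1 ang 0.4
row [-19.87  -9.99  -9.09] [ 0.4 26.9 -0.1] dist cm 24.0 ang 26.9
```

View pics/c8.png

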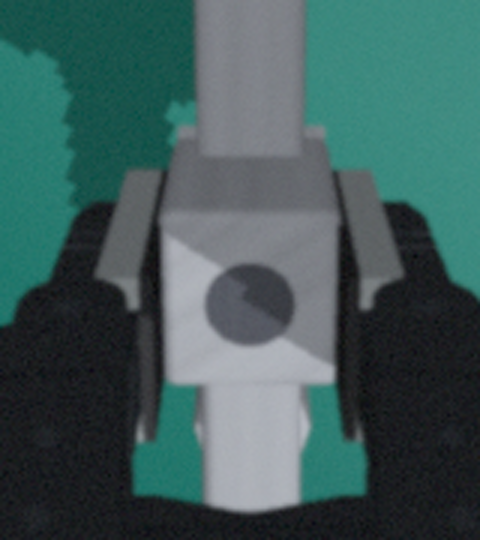

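{"api": "move_arm", "payload": {
  "rows": [
    [0,-5,0,0.4,0,0,0],
    [0,-10,0,0.4,5,0,0],
    [-5,-10,-2,0.4,12,0,0],
    [-10,-10,-4,0.4,20,0,0],
    [-15,-10,-6.5,0.4,27,0,0],
    [-19.9,-10,-9.1,0.4,27,0,0],
    [-19.9,-10,-9.1,0.4,27,0,0],
    [-19.9,-10,-9.1,0.4,27,0,0],
    [-19.9,-10,-9.1,0.4,27,0,0],
    [-19.9,-10,-9.1,0.4,27,0,0]
  ]
}}

```text
t: 10.2
eef_pos: [0.615, -0.2031, 0.1595]
tool_rot: [0.505, -0.504, -0.495, 0.496]
contact_force: [-0.0, -0.0, -3.8]
gripper_width: 0.263
```

```bash
python3 - <<'E'
from m import *
st(); snap("wrist","w9"); go((0.6163,-0.204,0.104),89)
E
```

```text
t 10.2 pos [ 0.615  -0.2031  0.1595] jaw 88.9 down [-0.002 -0.    -1.   ] F [-0.  -0.  -3.8] w 0.263 q [-0.09  0.55  0.44  1.73 -0.28  0.92  2.01]
row [-0.09  5.58 -0.12] [-0.1 -0.1 -0. ] dist cm 5.6 ang 0.1
```

View pics/w9.png

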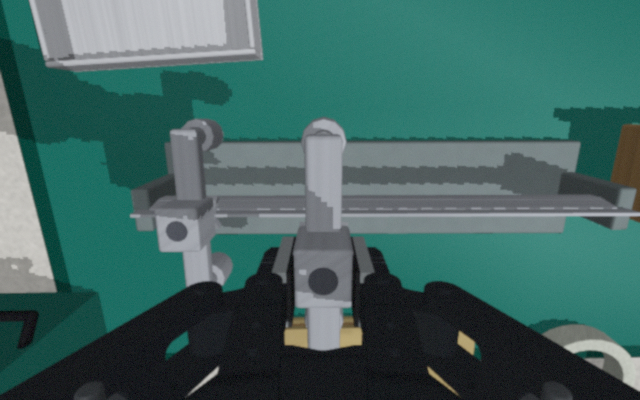

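Handle h4 still hangs; h3 sits in the grip (hub 323,281). Lowering.

{"api": "move_arm", "payload": {
  "rows": [
    [-0.1,2,-0.1,0,0,0,0],
    [-0.1,4,-0.1,0,0,0,0],
    [-0.1,5,0,0,0,0,0],
    [-0.1,5.5,0,0,0,0,0],
    [-0.1,5.8,0,0,0,0,0],
    [-0.1,5.8,0,0,0,0,0],
    [-0.1,5.8,0,0,0,0,0]
  ]
}}

```text
t: 10.95
eef_pos: [0.6163, -0.2038, 0.1036]
tool_rot: [-0.504, 0.505, 0.496, -0.495]
contact_force: [0.3, 2.1, 6.7]
gripper_width: 0.266
```

```bash
python3 - <<'E'
from m import *
st()
E
```

```text
t 10.95 pos [ 0.6163 -0.2038  0.1036] jaw 88.9 down [ 0.002 -0.    -1.   ] F [0.3 2.1 6.7] w 0.266 q [-0.06  0.62  0.4   1.76 -0.32  0.82  2.04]
```

Seated. Release and head to h2.

{"api": "move_arm", "payload": {
  "rows": [
    [0,-0.1,0,0,0,0,0.35],
    [0,-0.1,0,0,0,0,0.5],
    [0,-0.1,0,0,0,0,0.6],
    [0,-0.1,0,0,0,0,0.6],
    [0,-0.1,0,0,0,0,0.6],
    [0,-1,0,0,0,0,0.6],
    [0,-4,0,0,0,0,0.6],
    [0,-7,0,0,0,0,0.6],
    [0,-10,0,0,0,0,0.6],
    [0,-10,0,0,0,0,0.6]
  ]
}}

```text
t: 11.95
eef_pos: [0.6186, -0.2051, 0.2089]
tool_rot: [-0.502, 0.508, 0.497, -0.493]
contact_force: [0.6, -0.3, 0.4]
gripper_width: 0.604
```

```bash
python3 - <<'E'
from h import *
st(); snap("wrist","w10"); snap("scene","s10"); crop("s10",120,180,400,320,2.8,"c10"); go((0.430,0.153,0.15),103)
E
```

```text
t 11.95 pos [ 0.6186 -0.2051  0.2089] jaw 88.9 down [ 0.01  -0.002 -1.   ] F [ 0.6 -0.3  0.4] w 0.604 q [-0.1   0.5   0.46  1.69 -0.26  1.    2.  ]
row [35.34  5.39 19.33] [  0.2 -14.1  -0. ] dist cm 40.6 ang 14.1
```

View pics/c10.png

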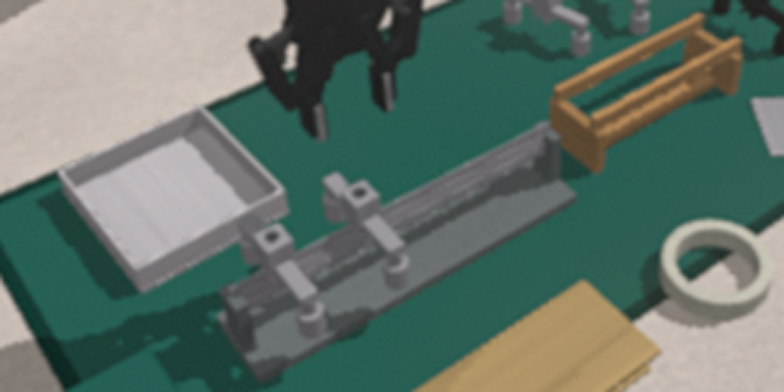

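View pics/w10.png

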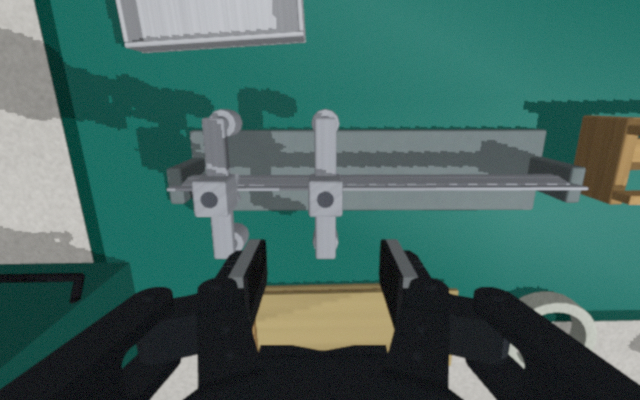

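{"api": "move_arm", "payload": {
  "rows": [
    [5,0,3,0,-3,0,0.6],
    [10,0,8,0,-6,0,0.6],
    [15,2,12,0,-10,0,0.6],
    [25,4,16,0,-14,0,0.6],
    [35.3,5.4,19.3,0,-14,0,0.6],
    [35.3,5.4,19.3,0,-14,0,0.6],
    [35.3,5.4,19.3,0,-14,0,0.6],
    [35.3,5.4,19.3,0,-14,0,0.6],
    [35.3,5.4,19.3,0,-14,0,0.6],
    [35.3,5.4,19.3,0,-14,0,0.6],
    [35.3,5.4,19.3,0,-14,0,0.6]
  ]
}}

```text
t: 13.15
eef_pos: [0.4303, 0.1514, 0.1496]
tool_rot: [-0.44, 0.442, 0.553, -0.553]
contact_force: [1.0, -0.8, 0.3]
gripper_width: 0.602
```

```bash
python3 - <<'E'
from m import *
st(); snap("wrist","w11");handles("w11",dict(h2=(.43,.153))); go((0.430,0.153,0.0575),103)
E
```

```text
t 13.15 pos [0.4303 0.1514 0.1496] jaw 102.9 down [ 0.003 -0.001 -1.   ] F [ 1.  -0.8  0.3] w 0.602 q [-0.72  0.26  0.29  2.17 -0.1   0.72  1.43]
h2 hub [0.4294 0.1567 0.0656] [0.4296 0.1567 0.0654] 1402 bar [0.4241 0.1555 0.0457] rect [430.7 156.3] [110.   23.6] 9.7 yaw 13.1
row [0.24 9.23 0.05] [ 0.2 -0.2 -0.1] dist cm 9.2 ang 0.3
```

View pics/w11.png

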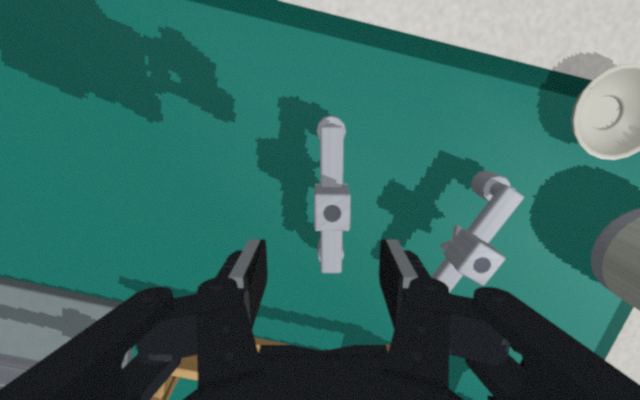

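{"api": "move_arm", "payload": {
  "rows": [
    [0.5,4,0,0,0,0,0.6],
    [0.5,8,0.1,0,0,0,0.6],
    [0.5,9.3,0.1,0,0,0,0.6],
    [0.5,9.3,0.1,0,0,0,0.6],
    [0.5,9.3,0.1,0,0,0,0.6],
    [0.5,9.3,0.1,0,0,0,0.6]
  ]
}}

```text
t: 13.8
eef_pos: [0.4302, 0.1551, 0.0579]
tool_rot: [-0.44, 0.443, 0.553, -0.551]
contact_force: [-0.1, 0.4, -0.3]
gripper_width: 0.603
```

```bash
python3 - <<'E'
from m import *
st(); go((0.4302,0.1565,0.0575),103);  snap("wrist","w12"); crop("w12",200,150,440,390,2.3,"c12")
E
```

```text
t 13.8 pos [0.4302 0.1551 0.0579] jaw 102.7 down [ 0.006 -0.    -1.   ] F [-0.1  0.4 -0.3] w 0.603 q [-0.67  0.43  0.23  2.22 -0.19  0.5   1.5 ]
row [ 0.14  0.04 -0.03] [ 0.3 -0.3 -0.1] dist cm 0.1 ang 0.4
```

View pics/c12.png

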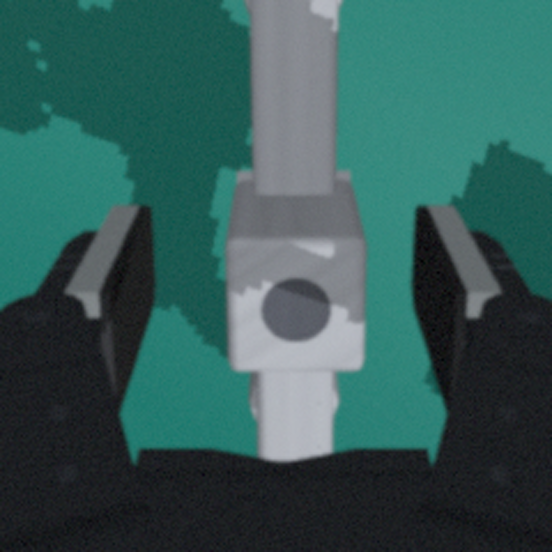

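{"api": "move_arm", "payload": {
  "rows": [
    [0.1,0,0,0,0,0,0.4],
    [0.1,0,0,0,0,0,0],
    [0.1,0,0,0,0,0,0],
    [0.1,0,0,0,0,0,0],
    [0.1,0,0,0,0,0,0]
  ]
}}

```text
t: 14.35
eef_pos: [0.4306, 0.1568, 0.0589]
tool_rot: [-0.439, 0.443, 0.554, -0.551]
contact_force: [-0.8, 0.1, 9.1]
gripper_width: 0.269
```

```bash
python3 - <<'E'
from m import *
st(); snap("wrist","w13"); crop("w13",240,180,400,360,3,"c13"); go((0.617,-0.124,0.16),89)
E
```

```text
t 14.35 pos [0.4306 0.1568 0.0589] jaw 102.8 down [ 0.007  0.001 -1.   ] F [-0.8  0.1  9.1] w 0.269 q [-0.68  0.43  0.23  2.22 -0.19  0.5   1.49]
row [-31.52 -10.   -12.05] [ 0.4 13.8  0. ] dist cm 35.2 ang 13.8
```

View pics/c13.png

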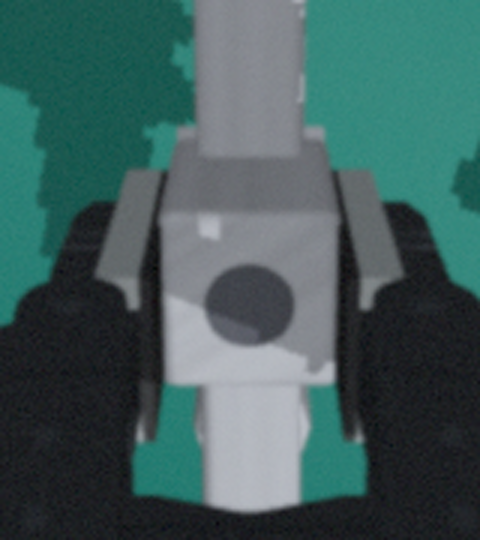

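{"api": "move_arm", "payload": {
  "rows": [
    [0,-5,0,0.4,0,0,0],
    [0,-10,0,0.4,3,0,0],
    [-5,-10,-1,0.4,8,0,0],
    [-10,-10,-2,0.4,13.8,0,0],
    [-15,-10,-4,0.4,13.8,0,0],
    [-20,-10,-6,0.4,13.8,0,0],
    [-25,-10,-9,0.4,13.8,0,0],
    [-31.5,-10,-12.1,0.4,13.8,0,0],
    [-31.5,-10,-12.1,0.4,13.8,0,0],
    [-31.5,-10,-12.1,0.4,13.8,0,0],
    [-31.5,-10,-12.1,0.4,13.8,0,0],
    [-31.5,-10,-12.1,0.4,13.8,0,0]
  ]
}}

```text
t: 15.6
eef_pos: [0.6165, -0.1223, 0.1594]
tool_rot: [0.505, -0.503, -0.496, 0.496]
contact_force: [0.3, 0.1, -3.1]
gripper_width: 0.266
```

```bash
python3 - <<'E'
from m import *
st(); snap("wrist","w14"); go((0.6177,-0.124,0.104),89)
E
```

```text
t 15.6 pos [ 0.6165 -0.1223  0.1594] jaw 89.0 down [-0.002  0.001 -1.   ] F [ 0.3  0.1 -3.1] w 0.266 q [-0.21  0.52  0.42  1.77 -0.27  0.9   1.88]
row [-0.22  5.56 -0.12] [-0.1  0.1  0.1] dist cm 5.6 ang 0.1
```

View pics/w14.png

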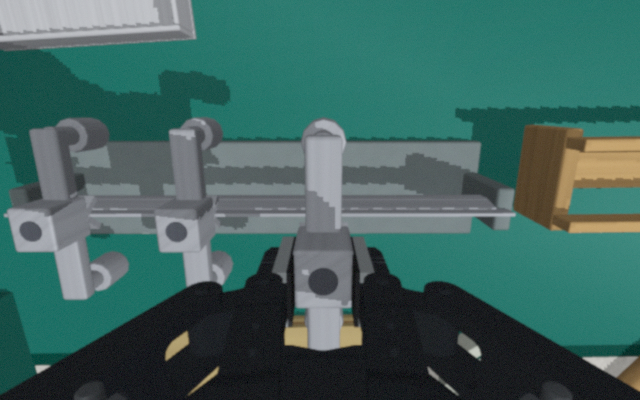

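{"api": "move_arm", "payload": {
  "rows": [
    [-0.2,2,-0.1,0,0,0,0],
    [-0.2,4,-0.1,0,0,0,0],
    [-0.2,5,0,0,0,0,0],
    [-0.2,5.5,0,0,0,0,0],
    [-0.2,5.8,0,0,0,0,0],
    [-0.2,5.8,0,0,0,0,0],
    [-0.2,5.8,0,0,0,0,0]
  ]
}}

```text
t: 16.35
eef_pos: [0.6175, -0.1229, 0.1036]
tool_rot: [0.504, -0.503, -0.497, 0.495]
contact_force: [-1.6, 3.1, 5.7]
gripper_width: 0.261
```

{"api": "move_arm", "payload": {
  "rows": [
    [0,-0.1,0,0,0,0,0.35],
    [0,-0.1,0,0,0,0,0.5],
    [0,-0.1,0,0,0,0,0.6],
    [0,-0.1,0,0,0,0,0.6],
    [0,-0.1,0,0,0,0,0.6],
    [0,-1,0,0,0,0,0.6],
    [0,-4,0,0,0,0,0.6],
    [0,-7,0,0,0,0,0.6],
    [0,-10,0,0,0,0,0.6],
    [0,-10,0,0,0,0,0.6]
  ]
}}

```text
t: 17.35
eef_pos: [0.62, -0.1242, 0.2088]
tool_rot: [-0.502, 0.506, 0.499, -0.493]
contact_force: [1.3, -0.4, 0.4]
gripper_width: 0.6
```

```bash
python3 - <<'E'
from h import *
st(); snap("wrist","w15"); snap("scene","s15"); crop("s15",120,180,400,320,2.8,"c15"); go((0.442,0.264,0.15),72)
E
```

```text
t 17.35 pos [ 0.62   -0.1242  0.2088] jaw 89.1 down [ 0.009  0.002 -1.   ] F [ 1.3 -0.4  0.4] w 0.6 q [-0.23  0.47  0.45  1.73 -0.24  0.99  1.86]
row [38.44  5.53 18.18] [ 0.1 17.1  0.2] dist cm 42.9 ang 17.1
```

View pics/c15.png

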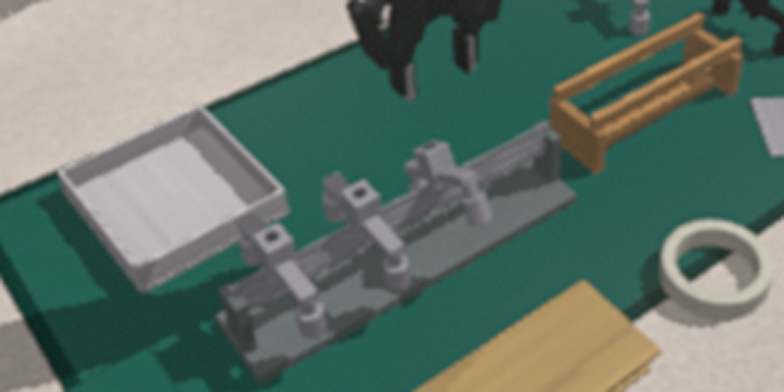

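View pics/w15.png

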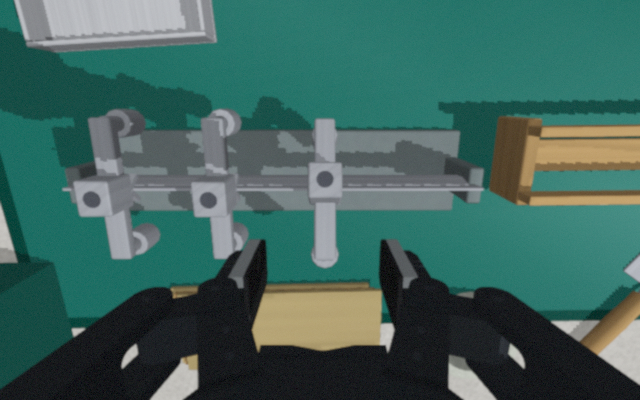

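{"api": "move_arm", "payload": {
  "rows": [
    [5,0,3,0,4,0,0.6],
    [10,0,8,0,8,0,0.6],
    [15,2,12,0,12,0,0.6],
    [25,4,16,0,17,0,0.6],
    [38.4,5.5,18.2,0,17,0,0.6],
    [38.4,5.5,18.2,0,17,0,0.6],
    [38.4,5.5,18.2,0,17,0,0.6],
    [38.4,5.5,18.2,0,17,0,0.6],
    [38.4,5.5,18.2,0,17,0,0.6],
    [38.4,5.5,18.2,0,17,0,0.6],
    [38.4,5.5,18.2,0,17,0,0.6],
    [38.4,5.5,18.2,0,17,0,0.6]
  ]
}}

```text
t: 18.65
eef_pos: [0.4419, 0.2621, 0.1499]
tool_rot: [-0.572, 0.572, 0.417, -0.415]
contact_force: [0.2, 0.6, 0.5]
gripper_width: 0.6
```

```bash
python3 - <<'E'
from m import *
st(); snap("wrist","w16");handles("w16",dict(h1=(.442,.264))); go((0.442,0.265,0.0575),72)
E
```

```text
t 18.65 pos [0.4419 0.2621 0.1499] jaw 72.0 down [ 0.002  0.001 -1.   ] F [0.2 0.6 0.5] w 0.6 q [-0.98  0.35  0.39  2.05 -0.19  0.77  0.79]
h1 hub [0.4427 0.2665 0.0656] [0.4429 0.2665 0.0653] 1418 bar [0.4375 0.2681 0.0456] rect [443.2 265.3] [ 23.2 110.2] 68.5 yaw -18.2
row [0.27 9.26 0.13] [ 0.1 -0.   0.1] dist cm 9.3 ang 0.2
```

View pics/w16.png

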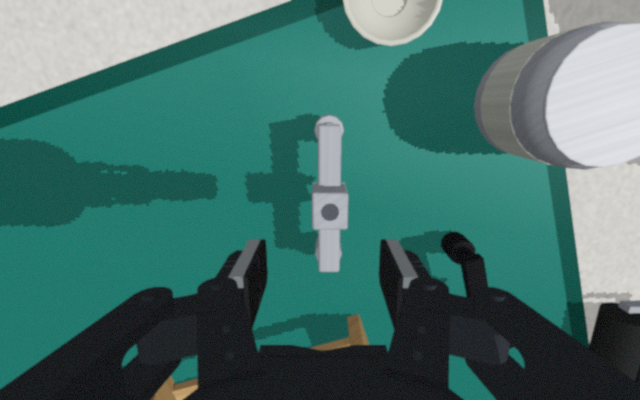

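{"api": "move_arm", "payload": {
  "rows": [
    [0.4,4,0,0,0,0,0.6],
    [0.4,8,0.1,0,0,0,0.6],
    [0.4,9.3,0.1,0,0,0,0.6],
    [0.4,9.3,0.1,0,0,0,0.6],
    [0.4,9.3,0.1,0,0,0,0.6],
    [0.4,9.3,0.1,0,0,0,0.6]
  ]
}}

```text
t: 19.3
eef_pos: [0.444, 0.2665, 0.0588]
tool_rot: [0.572, -0.572, -0.417, 0.413]
contact_force: [0.2, 0.1, 0.1]
gripper_width: 0.602
```

```bash
python3 - <<'E'
from m import *
st(); go((0.4435,0.2663,0.0575),72);  snap("wrist","w17"); crop("w17",200,150,440,390,2.3,"c17")
E
```

```text
t 19.3 pos [0.444  0.2665 0.0588] jaw 71.9 down [ 0.005  0.004 -1.   ] F [0.2 0.1 0.1] w 0.602 q [-0.92  0.51  0.32  2.09 -0.29  0.57  0.86]
row [-0.04  0.13  0.04] [ 0.2 -0.1  0.3] dist cm 0.1 ang 0.4
```

View pics/c17.png

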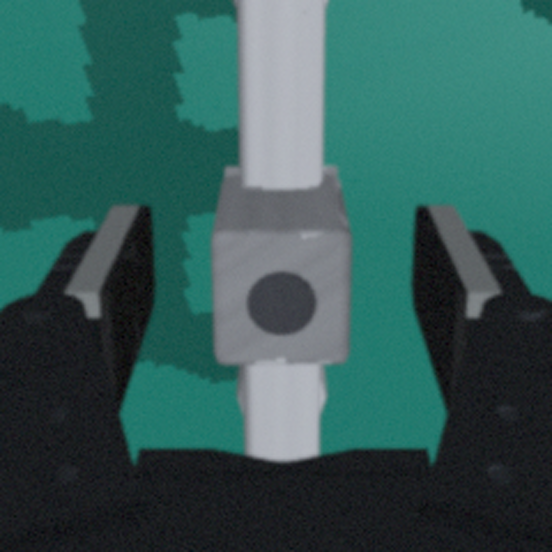

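{"api": "move_arm", "payload": {
  "rows": [
    [0,0.1,0.1,0,0,0,0.4],
    [0,0.1,0.1,0,0,0,0],
    [0,0.1,0.1,0,0,0,0],
    [0,0.1,0.1,0,0,0,0],
    [0,0.1,0.1,0,0,0,0]
  ]
}}

```text
t: 19.85
eef_pos: [0.4432, 0.2673, 0.0587]
tool_rot: [0.572, -0.572, -0.418, 0.413]
contact_force: [-1.8, -1.6, 9.0]
gripper_width: 0.268
```

```bash
python3 - <<'E'
from m import *
st(); snap("wrist","w18"); crop("w18",240,180,400,360,3,"c18"); go((0.619,-0.044,0.162),89)
E
```

```text
t 19.85 pos [0.4432 0.2673 0.0587] jaw 72.0 down [ 0.006  0.005 -1.   ] F [-1.8 -1.6  9. ] w 0.268 q [-0.92  0.51  0.32  2.09 -0.29  0.57  0.86]
row [-24.1  -10.38 -26.4 ] [  0.3 -17.    0.3] dist cm 37.2 ang 17.0
```

View pics/c18.png

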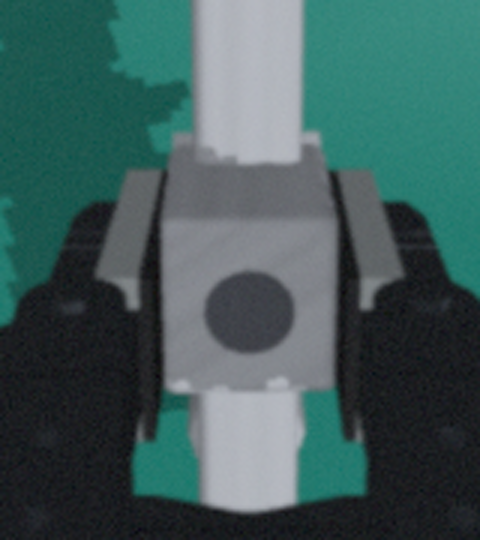

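{"api": "move_arm", "payload": {
  "rows": [
    [0,-5,0,0.3,0,0,0],
    [0,-10.4,0,0.3,0,0.3,0],
    [-4,-10.4,-4,0.3,-5,0.3,0],
    [-8,-10.4,-8,0.3,-10,0.3,0],
    [-12,-10.4,-12,0.3,-17,0.3,0],
    [-16,-10.4,-16,0.3,-17,0.3,0],
    [-20,-10.4,-20,0.3,-17,0.3,0],
    [-24,-10.4,-26.4,0.3,-17,0.3,0],
    [-24,-10.4,-26.4,0.3,-17,0.3,0],
    [-24,-10.4,-26.4,0.3,-17,0.3,0],
    [-24,-10.4,-26.4,0.3,-17,0.3,0],
    [-24,-10.4,-26.4,0.3,-17,0.3,0]
  ]
}}

```text
t: 21.1
eef_pos: [0.6182, -0.0417, 0.1615]
tool_rot: [0.505, -0.503, -0.495, 0.496]
contact_force: [-0.6, 1.1, -2.4]
gripper_width: 0.267
```

```bash
python3 - <<'E'
from m import *
st(); snap("wrist","w19"); go((0.618,-0.044,0.104),89)
E
```

```text
t 21.1 pos [ 0.6182 -0.0417  0.1615] jaw 89.0 down [-0.003  0.002 -1.   ] F [-0.6  1.1 -2.4] w 0.267 q [-0.33  0.5   0.4   1.79 -0.25  0.9   1.74]
row [-0.31  5.76  0.01] [-0.1  0.1  0.1] dist cm 5.8 ang 0.2
```

View pics/w19.png

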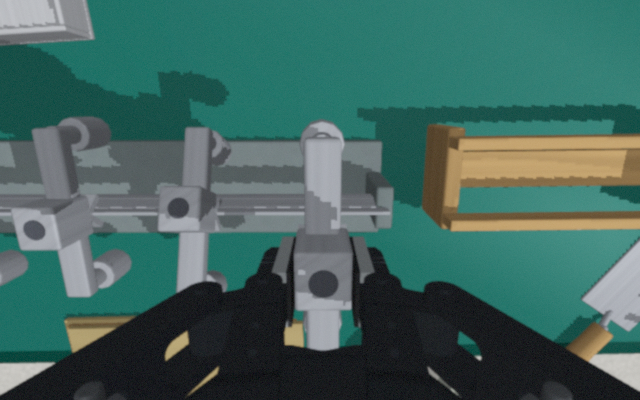

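{"api": "move_arm", "payload": {
  "rows": [
    [-0.4,2,0.1,0,0,0,0],
    [-0.4,4,0.1,0,0,0,0],
    [-0.4,5,0.1,0,0,0,0],
    [-0.4,5.5,0.1,0,0,0,0],
    [-0.4,6,0.1,0,0,0,0],
    [-0.4,6,0.1,0,0,0,0],
    [-0.4,6,0.1,0,0,0,0]
  ]
}}

```text
t: 21.85
eef_pos: [0.6179, -0.0438, 0.1034]
tool_rot: [0.505, -0.503, -0.497, 0.496]
contact_force: [-2.5, 2.9, 5.5]
gripper_width: 0.267
```

{"api": "move_arm", "payload": {
  "rows": [
    [0,-0.1,0,0,0,0,0.35],
    [0,-0.1,0,0,0,0,0.5],
    [0,-0.1,0,0,0,0,0.6],
    [0,-0.1,0,0,0,0,0.6],
    [0,-0.1,0,0,0,0,0.6],
    [0,-1,0,0,0,0,0.6],
    [0,-4,0,0,0,0,0.6],
    [0,-7,0,0,0,0,0.6],
    [0,-10,0,0,0,0,0.6],
    [0,-12,3,0,0,0,0.6],
    [0,-14,8,0,0,0,0.6],
    [0,-14,8,0,0,0,0.6]
  ]
}}

```text
t: 23.05
eef_pos: [0.5344, -0.0441, 0.2457]
tool_rot: [0.505, -0.503, -0.497, 0.495]
contact_force: [-0.0, -0.6, 0.3]
gripper_width: 0.6
```

```bash
python3 - <<'E'
from h import *
st(); snap("wrist","w20"); snap("scene","s20"); crop("s20",120,180,400,320,2.8,"c20"); go((0.53,-0.16,0.26),89)
E
```

```text
t 23.05 pos [ 0.5344 -0.0441  0.2457] jaw 89.0 down [ 0.     0.005 -1.   ] F [-0.  -0.6  0.3] w 0.6 q [-0.41  0.26  0.46  1.91 -0.14  0.99  1.67]
row [-11.69  -1.57   0.57] [0.1 0.1 0.3] dist cm 11.8 ang 0.3
```

View pics/c20.png

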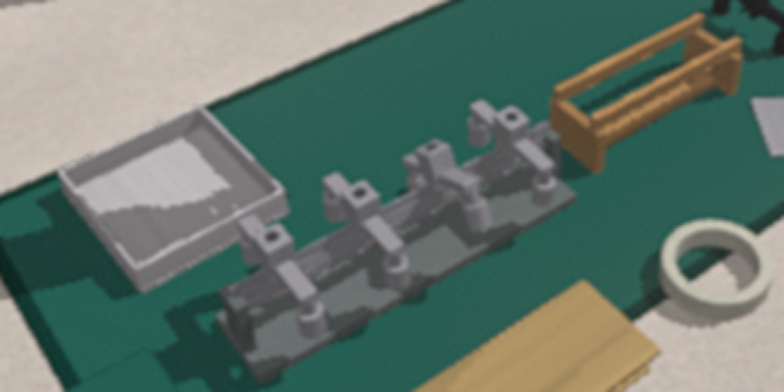

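View pics/w20.png

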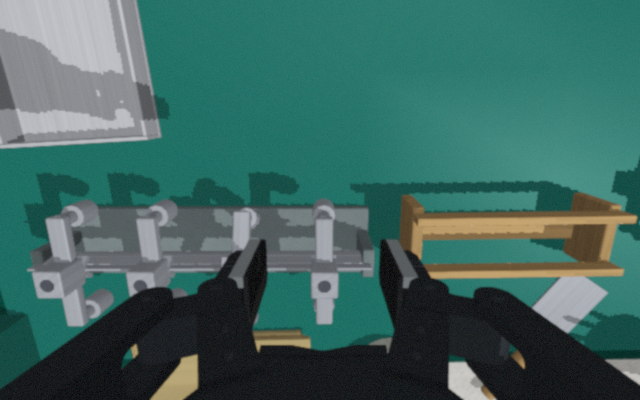

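{"api": "move_arm", "payload": {
  "rows": [
    [-7,-3,2,0,0,0,0.6],
    [-11.7,-5,4,0,0,0,0.6],
    [-11.7,-5,6,0,0,0,0.6],
    [-11.7,-5,6,0,0,0,0.6],
    [-11.7,-5,6,0,0,0,0.6],
    [-11.7,-5,6,0,0,0,0.6],
    [-11.7,-5,6,0,0,0,0.6],
    [-11.7,-5,6,0,0,0,0.6],
    [-11.7,-5,6,0,0,0,0.6],
    [-11.7,-5,6,0,0,0,0.6],
    [-11.7,-5,6,0,0,0,0.6],
    [-11.7,-5,6,0,0,0,0.6]
  ]
}}

```text
t: 24.35
eef_pos: [0.4757, -0.1594, 0.2942]
tool_rot: [0.504, -0.503, -0.498, 0.495]
contact_force: [-0.2, -0.3, -0.2]
gripper_width: 0.597
```

```bash
cat > k.py <<'E'
from h import *
def tilts(tag,ys=(-.284,-.204,-.124,-.045)):
    p,d,K,T=load(tag); P=cloud(d,K,T).reshape(-1,3)
    for y in ys:
        ex=.615+(y+.284)*.017
        m=(abs(P[:,1]-y)<0.006)&(abs(P[:,0]-ex)<.058)&(P[:,2]>.05)&(P[:,2]<.14)
        Q=P[m]; b=Q[(abs(Q[:,0]-ex)>.024)&(abs(Q[:,0]-ex)<.053)]
        # robust line fit of bar top
        X=b[:,0]-ex; A=np.polyfit(X,b[:,2],1)
        for _ in range(6):
            r=b[:,2]-np.polyval(A,X); k=abs(r)<0.004
            if k.sum()<10: break
            A=np.polyfit(X[k],b[k,2],1)
        lo=b[X<0],b[X>0]
        hb=Q[abs(Q[:,0]-ex)<.02]; top=hb[hb[:,2]>hb[:,2].max()-.004]
        print(tag,y,"tilt deg",round(np.degrees(np.arctan(A[0])),1),"z0 barTop",A[1].round(4),len(lo[0]),len(lo[1]),k.sum(),"hubtop",top.mean(0).round(4))
E
python3 - <<'E'
from k import *
st(); snap("wrist","w21"); snap("top","t21"); tilts("w21"); tilts("t21"); crop("t21",320,140,520,290,4,"c21")
E
```

```text
t 24.35 pos [ 0.4757 -0.1594  0.2942] jaw 89.1 down [ 0.002  0.004 -1.   ] F [-0.2 -0.3 -0.2] w 0.597 q [-0.27  0.15  0.53  1.93 -0.09  1.08  1.85]Traceback (most recent call last):
  File "<stdin>", line 2, in <module>
  File "k.py", line 15, in tilts
    hb=Q[abs(Q[:,0]-ex)<.02]; top=hb[hb[:,2]>hb[:,2].max()-.004]
                                             ~~~~~~~~~~~^^
    return umr_maximum(a, axis, None, out, keepdims, initial, where)
ValueError: zero-size array to reduction operation maximum which has no identity
```

View pics/w21.png

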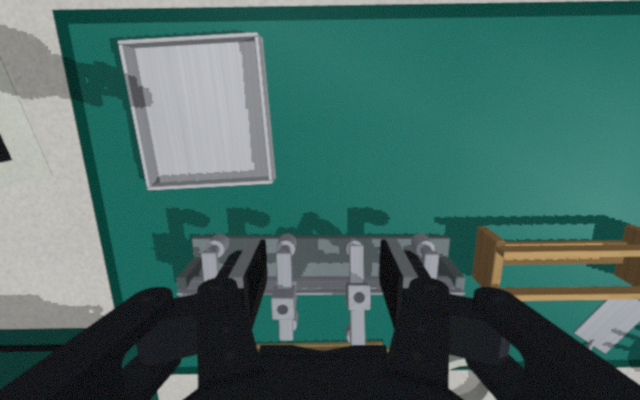

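```bash
python3 - <<'E'
from k import *
snap("scene","s21"); crop("t21",320,120,520,270,4,"c21"); tilts("s21")
try: tilts("t21")
except Exception as e: print(e)
try: tilts("w21",(-.204,-.124))
except Exception as e: print(e)
tilts("w20",(-.284,-.204,-.045))
E
```

```text
s21 -0.284 tilt deg 1.3 z0 barTop 0.0915 40 51 80 hubtop [ 0.6146 -0.2847  0.1115]
s21 -0.204 tilt deg 8.8 z0 barTop 0.0859 53 50 48 hubtop [ 0.6168 -0.2039  0.1119]
s21 -0.124 tilt deg 29.9 z0 barTop 0.0794 29 53 18 hubtop [ 0.6148 -0.1249  0.1121]
s21 -0.045 tilt deg 4.8 z0 barTop 0.0872 57 44 38 hubtop [ 0.6219 -0.0447  0.1117]
expected non-empty vector for x
w21 -0.204 tilt deg 0.4 z0 barTop 0.0904 277 213 484 hubtop [ 0.6152 -0.204   0.1106]
w21 -0.124 tilt deg 23.8 z0 barTop 0.0913 311 228 529 hubtop [ 0.612  -0.1236  0.111 ]
w20 -0.284 tilt deg -3.7 z0 barTop 0.0867 497 664 438 hubtop [ 0.6136 -0.2839  0.1103]
w20 -0.204 tilt deg -15.4 z0 barTop 0.0783 426 53 323 hubtop [ 0.6111 -0.204   0.1105]
w20 -0.045 tilt deg -1.4 z0 barTop 0.0905 400 297 691 hubtop [ 0.6184 -0.0451  0.1105]
```

View pics/c21.png

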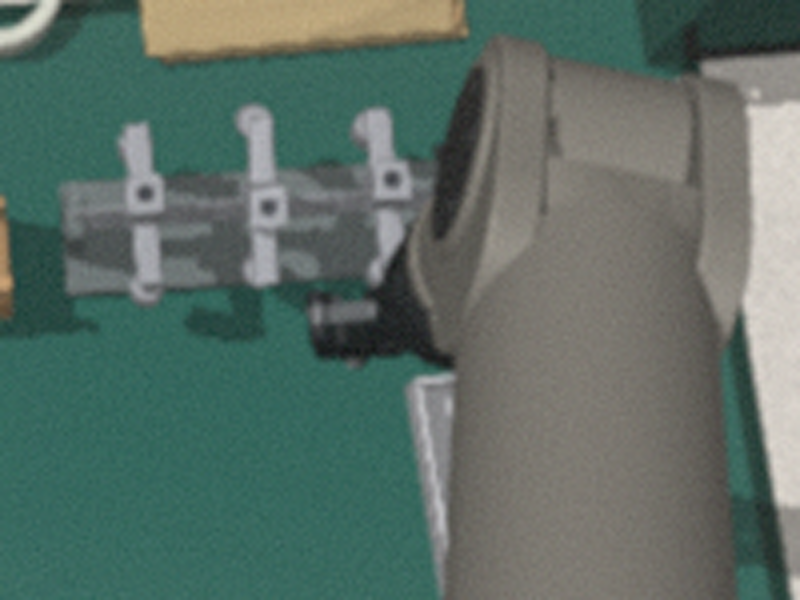

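```bash
python3 - <<'E'
from k import *
go((0.60,-0.075,0.24),89)
E
```

```text
row [  8.6    5.48 -12.29] [0.1 0.1 0.3] dist cm 16.0 ang 0.3
```

{"api": "move_arm", "payload": {
  "rows": [
    [8.6,5.4,-12.3,0,0,0,1],
    [8.6,5.4,-12.3,0,0,0,1],
    [8.6,5.4,-12.3,0,0,0,1],
    [8.6,5.4,-12.3,0,0,0,1],
    [8.6,5.4,-12.3,0,0,0,1],
    [8.6,5.4,-12.3,0,0,0,1],
    [8.6,5.4,-12.3,0,0,0,1],
    [8.6,5.4,-12.3,0,0,0,1]
  ]
}}

```text
t: 25.3
eef_pos: [0.5994, -0.0765, 0.2418]
tool_rot: [0.505, -0.504, -0.497, 0.494]
contact_force: [0.4, -0.6, -0.4]
gripper_width: 0.997
```

```bash
python3 - <<'E'
from k import *
st(); snap("wrist","w22"); tilts("w22",(-.204,-.124,-.045))
E
```

```text
t 25.3 pos [ 0.5994 -0.0765  0.2418] jaw 89.0 down [ 0.003  0.005 -1.   ] F [ 0.4 -0.6 -0.4] w 0.997 q [-0.33  0.39  0.47  1.76 -0.21  1.03  1.77]
w22 -0.204 tilt deg 0.6 z0 barTop 0.0904 499 520 863 hubtop [ 0.6152 -0.2039  0.1106]
w22 -0.124 tilt deg 25.9 z0 barTop 0.0916 480 395 848 hubtop [ 0.6118 -0.124   0.1109]
w22 -0.045 tilt deg -0.6 z0 barTop 0.0905 506 395 888 hubtop [ 0.6187 -0.045   0.1107]
```

View pics/w22.png

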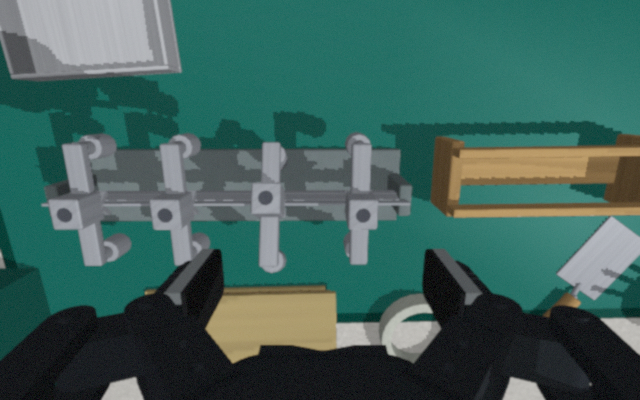

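```bash
python3 - <<'E'
from k import *
tilts("w22",(-.284,-.2845,-.283))
p,d,K,T=load("w22"); P=cloud(d,K,T)
# rack
for (u,v) in [(450,150),(560,152),(450,211),(560,211),(620,211),(445,140),(445,205)]: print((u,v),P[v,u].round(4))
m=(P[...,1]>.02)&(P[...,2]>.062)&(P[...,2]<.08)&(P[...,0]<.7); Q=P[m]
for y in np.arange(.04,.22,.02):
    q=Q[abs(Q[:,1]-y)<.004]; 
    if len(q): x=q[:,0]; lo=x[x<.605];hi=x[x>.605]; print(y.round(3),[ (a.min().round(4),a.max().round(4)) for a in (lo,hi) if len(a)],len(q))
print(Q[:,1].min(),Q[:,1].max())
E
```

```text
w22 -0.284 tilt deg 1.1 z0 barTop 0.0901 610 698 927 hubtop [ 0.6136 -0.284   0.1103]
w22 -0.2845 tilt deg 1.2 z0 barTop 0.0902 571 654 900 hubtop [ 0.6137 -0.2844  0.1103]
w22 -0.283 tilt deg 0.7 z0 barTop 0.0898 671 825 1006 hubtop [ 0.6138 -0.2829  0.1103]
(450, 150) [0.5765 0.0464 0.0483]
(560, 152) [0.5771 0.1361 0.0706]
(450, 211) [0.6331 0.0458 0.0624]
(560, 211) [0.6329 0.1466 0.0693]
(620, 211) [0.6341 0.2035 0.069 ]
(445, 140) [0.5687 0.0468 0.032 ]
(445, 205) [0.6314 0.0461 0.0479]
0.06 [(np.float64(0.5732), np.float64(0.5814)), (np.float64(0.6289), np.float64(0.6373))] 175
0.08 [(np.float64(0.5733), np.float64(0.5807)), (np.float64(0.6291), np.float64(0.6367))] 168
0.1 [(np.float64(0.5735), np.float64(0.5811)), (np.float64(0.6292), np.float64(0.6373))] 175
0.12 [(np.float64(0.5735), np.float64(0.5814)), (np.float64(0.6293), np.float64(0.6377))] 182
0.14 [(np.float64(0.5736), np.float64(0.5811)), (np.float64(0.6294), np.float64(0.637))] 171
0.16 [(np.float64(0.5738), np.float64(0.5814)), (np.float64(0.6295), np.float64(0.6372))] 172
0.18 [(np.float64(0.5739), np.float64(0.5818)), (np.float64(0.6297), np.float64(0.6377))] 174
0.2 [(np.float64(0.5738), np.float64(0.5822)), (np.float64(0.6296), np.float64(0.6381))] 176
0.04521825085551737 0.2249694474797399
```

```bash
python3 - <<'E'
from k import *
go((0.6187,-0.045,0.16),89);go((0.6187,-0.045,0.1037),89)
E
```

```text
row [ 3.11  8.19 -1.83] [0.2 0.  0.3] dist cm 9.0 ang 0.3
row [ 3.08 13.82 -1.82] [0.2 0.  0.3] dist cm 14.3 ang 0.3
```

{"api": "move_arm", "payload": {
  "rows": [
    [3,4,-1.9,0,0,0.2,0.6],
    [3.1,8.1,-1.9,0,0,0.2,0.6],
    [3.1,8.1,-1.9,0,0,0.2,0.6],
    [3.1,8.1,-1.9,0,0,0.2,0.6],
    [3.1,8.1,-1.9,0,0,0.2,0.6],
    [3.1,8.1,-1.9,0,0,0.2,0.6],
    [3.1,8.1,-1.9,0,0,0.2,0.6]
  ]
}}

```text
t: 26.05
eef_pos: [0.6201, -0.0457, 0.1627]
tool_rot: [-0.503, 0.506, 0.497, -0.494]
contact_force: [0.4, 0.3, -0.3]
gripper_width: 0.602
```

```bash
python3 - <<'E'
from k import *
st(); snap("wrist","w23"); go((0.6187,-0.045,0.1037),89)
E
```

```text
t 26.05 pos [ 0.6201 -0.0457  0.1627] jaw 89.0 down [ 0.006  0.001 -1.   ] F [ 0.4  0.3 -0.3] w 0.602 q [-0.34  0.51  0.42  1.79 -0.26  0.89  1.76]
row [0.04 5.86 0.15] [ 0.3 -0.   0.1] dist cm 5.9 ang 0.3
```

View pics/w23.png

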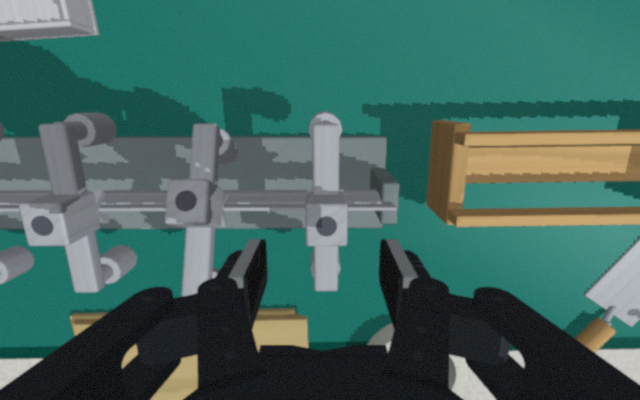

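{"api": "move_arm", "payload": {
  "rows": [
    [0.1,3,0.1,0.3,0,0,0.6],
    [0.1,5,0.2,0.3,0,0,0.6],
    [0.1,5.9,0.2,0.3,0,0,0.6],
    [0.1,5.9,0.2,0.3,0,0,0.6],
    [0.1,5.9,0.2,0.3,0,0,0.6],
    [0.1,5.9,0.2,0.3,0,0,0.4],
    [0.1,5.9,0.2,0.3,0,0,0],
    [0.1,5.9,0.2,0.3,0,0,0],
    [0.1,5.9,0.2,0.3,0,0,0],
    [0.1,5.9,0.2,0.3,0,0,0]
  ]
}}

```text
t: 27.1
eef_pos: [0.6189, -0.0445, 0.1044]
tool_rot: [0.504, -0.504, -0.496, 0.495]
contact_force: [-1.1, -0.4, 5.4]
gripper_width: 0.267
```

```bash
python3 - <<'E'
from k import *
st(); snap("wrist","w24"); crop("w24",240,180,400,360,3,"c24"); go((0.6187,-0.045,0.165),89); go((0.606,0.215,0.165),89.8)
E
```

```text
t 27.1 pos [ 0.6189 -0.0445  0.1044] jaw 89.0 down [ 0.002  0.002 -1.   ] F [-1.1 -0.4  5.4] w 0.267 q [-0.31  0.58  0.39  1.83 -0.3   0.79  1.79]
row [-0.04 -6.06  0.02] [ 0.1 -0.   0.1] dist cm 6.1 ang 0.1
row [25.93 -6.02  1.75] [ 0.1 -0.8  0.1] dist cm 26.7 ang 0.8
```

View pics/c24.png

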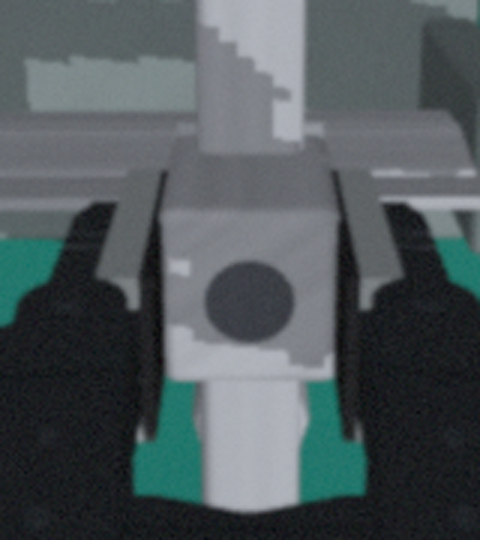

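{"api": "move_arm", "payload": {
  "rows": [
    [0,-3,0,0,0,0,0],
    [0,-6,0,0,0,0,0],
    [5,-6,0,0,0,0,0],
    [10,-6,0.5,0,-0.8,0,0],
    [15,-6,1,0,-0.8,0,0],
    [20,-6,1.7,0,-0.8,0,0],
    [25.9,-6,1.7,0,-0.8,0,0],
    [25.9,-6,1.7,0,-0.8,0,0],
    [25.9,-6,1.7,0,-0.8,0,0],
    [25.9,-6,1.7,0,-0.8,0,0],
    [25.9,-6,1.7,0,-0.8,0,0]
  ]
}}

```text
t: 28.25
eef_pos: [0.6066, 0.2122, 0.1646]
tool_rot: [-0.501, 0.502, 0.499, -0.498]
contact_force: [0.2, -0.3, -2.7]
gripper_width: 0.265
```

```bash
python3 - <<'E'
from k import *
st(); snap("wrist","w25"); go((0.6063,0.215,0.095),89.8)
p,d,K,T=load("w25"); P=cloud(d,K,T)
m=(P[...,1]>.02)&(P[...,2]>.062)&(P[...,2]<.08)&(P[...,0]<.7); Q=P[m]
for y in np.arange(.06,.26,.02):
    q=Q[abs(Q[:,1]-y)<.004]; 
    if len(q): x=q[:,0]; lo=x[x<.605];hi=x[x>.605]; print(y.round(3),[ (a.min().round(4),a.max().round(4)) for a in (lo,hi) if len(a)],len(q))
print(Q[:,1].min(),Q[:,1].max(), np.median(Q[:,2]))
E
```

```text
t 28.25 pos [0.6066 0.2122 0.1646] jaw 89.6 down [ 0.001  0.    -1.   ] F [ 0.2 -0.3 -2.7] w 0.265 q [-0.72  0.53  0.4   1.74 -0.25  0.92  1.34]
row [0.27 6.97 0.05] [ 0.1 -0.2  0. ] dist cm 7.0 ang 0.2
0.06 [(np.float64(0.573), np.float64(0.5807)), (np.float64(0.6285), np.float64(0.6362))] 303
0.08 [(np.float64(0.5731), np.float64(0.5809)), (np.float64(0.6284), np.float64(0.6366))] 309
0.1 [(np.float64(0.5729), np.float64(0.5809)), (np.float64(0.6287), np.float64(0.6368))] 303
0.12 [(np.float64(0.5732), np.float64(0.5811)), (np.float64(0.6284), np.float64(0.6375))] 316
0.14 [(np.float64(0.5733), np.float64(0.5813)), (np.float64(0.6287), np.float64(0.6373))] 312
0.16 [(np.float64(0.5735), np.float64(0.5815)), (np.float64(0.6289), np.float64(0.6373))] 319
0.18 [(np.float64(0.5736), np.float64(0.5816)), (np.float64(0.6291), np.float64(0.6366))] 282
0.2 [(np.float64(0.5737), np.float64(0.5818))] 68
0.24 [(np.float64(0.5739), np.float64(0.5823)), (np.float64(0.6295), np.float64(0.6371))] 234
0.0455312470441685 0.3660586604082927 0.06913704740397499
```

View pics/w25.png

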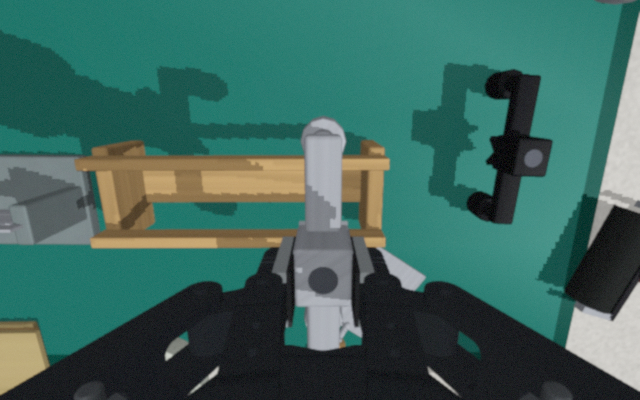

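```bash
python3 - <<'E'
from k import *
p,d,K,T=load("w25"); P=cloud(d,K,T)
for v in (190,200): 
  for u in (95,100,105,115,130,145,150,155,360,365,370,375,380,384,388): print((u,v),P[v,u].round(4),end=' ')
  print()
E
```

```text
(95, 190) [ 6.113e-01  8.400e-03 -1.000e-04] (100, 190) [0.5986 0.0486 0.0519] (105, 190) [0.5987 0.0521 0.0516] (115, 190) [0.5994 0.0577 0.0489] (130, 190) [0.6036 0.0589 0.0322] (145, 190) [0.6093 0.0583 0.0094] (150, 190) [0.6091 0.0631 0.0104] (155, 190) [0.6096 0.0665 0.0086] (360, 190) [0.6102 0.2441 0.0117] (365, 190) [0.6021 0.2442 0.0442] (370, 190) [0.6003 0.247  0.0513] (375, 190) [0.6    0.2504 0.0527] (380, 190) [0.6001 0.2542 0.0522] (384, 190) [0.6132 0.2668 0.0008] (388, 190) [ 6.134e-01  2.705e-01 -1.000e-04] 
(95, 200) [6.205e-01 7.100e-03 5.000e-04] (100, 200) [0.6203 0.0121 0.0012] (105, 200) [0.6064 0.0506 0.0514] (115, 200) [0.607  0.0566 0.0492] (130, 200) [0.6116 0.0583 0.0333] (145, 200) [0.6174 0.0587 0.0126] (150, 200) [0.6185 0.061  0.0089] (155, 200) [0.6181 0.0662 0.0104] (360, 200) [0.6188 0.2442 0.0129] (365, 200) [0.6097 0.2443 0.045 ] (370, 200) [0.6082 0.2473 0.0504] (375, 200) [0.6077 0.2508 0.0522] (380, 200) [0.6079 0.2545 0.0517] (384, 200) [0.6224 0.2671 0.0009] (388, 200) [0.6225 0.2708 0.0007]
```

{"api": "move_arm", "payload": {
  "rows": [
    [0.1,3,0.1,0,0,0,0],
    [0.1,5,0.1,0,0,0,0],
    [0.1,6,0.1,0,0,0,0],
    [0.1,6.6,0.1,0,0,0,0],
    [0.1,7.1,0.1,0,0,0,0],
    [0.1,7.1,0.1,0,0,0,0],
    [0.1,7.1,0.1,0,0,0,0]
  ]
}}

```text
t: 29.0
eef_pos: [0.6065, 0.2133, 0.0945]
tool_rot: [-0.501, 0.502, 0.499, -0.497]
contact_force: [0.3, 1.2, -4.0]
gripper_width: 0.263
```

```bash
python3 - <<'E'
from k import *
st()
E
```

```text
t 29.0 pos [0.6065 0.2133 0.0945] jaw 89.6 down [ 0.003  0.001 -1.   ] F [ 0.3  1.2 -4. ] w 0.263 q [-0.69  0.62  0.36  1.78 -0.29  0.79  1.37]
```

{"api": "move_arm", "payload": {
  "rows": [
    [0,0.3,0,0,0,0,0],
    [0,0.3,0,0,0,0,0],
    [0,0.2,0,0,0,0,0.35],
    [0,0.2,0,0,0,0,0.5],
    [0,0.2,0,0,0,0,0.6],
    [0,0.2,0,0,0,0,0.6],
    [0,-1,0,0,0,0,0.6],
    [0,-4,0,0,0,0,0.6],
    [0,-7,0,0,0,0,0.6],
    [0,-10,0,0,0,0,0.6],
    [0,-11,0,0,0,0,0.6],
    [0,-11,0,0,0,0,0.6]
  ]
}}

```text
t: 30.2
eef_pos: [0.6072, 0.2135, 0.2066]
tool_rot: [-0.501, 0.503, 0.5, -0.496]
contact_force: [0.0, -0.1, 0.3]
gripper_width: 0.596
```

```bash
python3 - <<'E'
from k import *
st(); snap("wrist","w26"); go((0.6152,-0.204,0.165),89)
E
```

```text
t 30.2 pos [0.6072 0.2135 0.2066] jaw 89.6 down [ 0.006  0.003 -1.   ] F [ 0.  -0.1  0.3] w 0.596 q [-0.74  0.49  0.42  1.7  -0.23  0.99  1.32]
row [-41.73   3.91  -1.18] [0.2 0.6 0.1] dist cm 41.9 ang 0.6
```

View pics/w26.png

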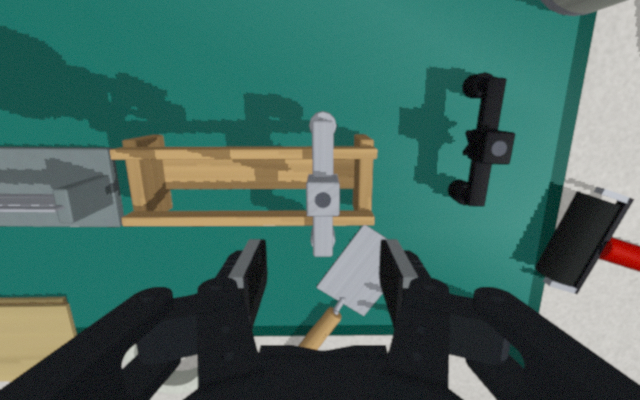

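{"api": "move_arm", "payload": {
  "rows": [
    [-5,0,0,0,0,0,0.6],
    [-10,0,0,0,0.6,0,0.6],
    [-15,0,0,0,0.6,0,0.6],
    [-20,0,0,0,0.6,0,0.6],
    [-25,0,0,0,0.6,0,0.6],
    [-30,0,-1,0,0.6,0,0.6],
    [-36,0,-1.1,0,0.6,0,0.6],
    [-41.7,1,-1.1,0,0.6,0,0.6],
    [-41.7,3.5,-1.1,0,0.6,0,0.6],
    [-41.7,3.9,-1.1,0,0.6,0,0.6],
    [-41.7,3.9,-1.1,0,0.6,0,0.6],
    [-41.7,3.9,-1.1,0,0.6,0,0.6]
  ]
}}

```text
t: 31.45
eef_pos: [0.6147, -0.2016, 0.1646]
tool_rot: [0.504, -0.504, -0.498, 0.495]
contact_force: [1.0, -0.6, -0.2]
gripper_width: 0.596
```

```bash
python3 - <<'E'
from k import *
st(); snap("wrist","w27"); tilts("w27",(-.284,-.204,-.124));go((0.6155,-0.204,0.1037),89)
E
```

```text
t 31.45 pos [ 0.6147 -0.2016  0.1646] jaw 89.1 down [ 0.003  0.003 -1.   ] F [ 1.  -0.6 -0.2] w 0.596 q [-0.11  0.55  0.46  1.73 -0.3   0.93  2.03]
w27 -0.284 tilt deg 1.2 z0 barTop 0.0903 1046 832 1569 hubtop [ 0.6136 -0.284   0.1104]
w27 -0.204 tilt deg 0.5 z0 barTop 0.0905 949 724 1673 hubtop [ 0.6154 -0.204   0.1106]
w27 -0.124 tilt deg 24.7 z0 barTop 0.0915 1035 639 1514 hubtop [ 0.6124 -0.1238  0.1111]
row [-0.25  6.15 -0.02] [0.2 0.2 0.2] dist cm 6.2 ang 0.3
```

View pics/w27.png

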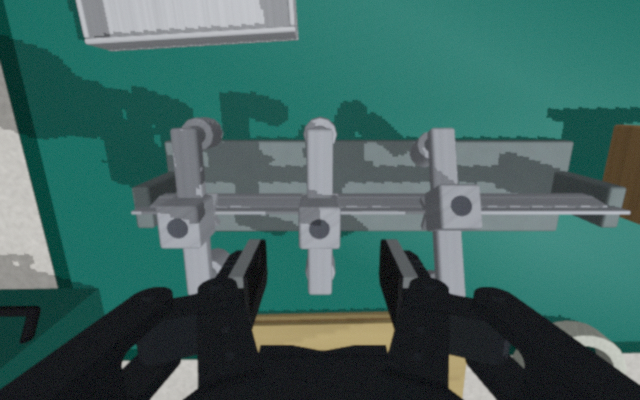

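{"api": "move_arm", "payload": {
  "rows": [
    [-0.3,3,0.1,0.2,0,0.2,0.6],
    [-0.3,5,0.1,0.2,0,0.2,0.6],
    [-0.3,6.1,0.1,0.2,0,0.2,0.6],
    [-0.3,6.1,0.1,0.2,0,0.2,0.6],
    [-0.3,6.1,0.1,0.2,0,0.2,0.6],
    [-0.3,6.1,0.1,0.2,0,0.2,0.4],
    [-0.3,6.1,0.1,0.2,0,0.2,0],
    [-0.3,6.1,0.1,0.2,0,0.2,0],
    [-0.3,6.1,0.1,0.2,0,0.2,0],
    [-0.3,6.1,0.1,0.2,0,0.2,0]
  ]
}}

```text
t: 32.5
eef_pos: [0.6151, -0.2046, 0.1055]
tool_rot: [-0.503, 0.504, 0.497, -0.496]
contact_force: [-0.9, 0.8, 5.6]
gripper_width: 0.263
```

```bash
python3 - <<'E'
from k import *
st(); snap("wrist","w28"); crop("w28",240,180,400,360,3,"c28"); go((0.6155,-0.204,0.175),89); go((0.6055,0.15,0.175),89.8)
E
```

```text
t 32.5 pos [ 0.6151 -0.2046  0.1055] jaw 89.1 down [ 0.002 -0.001 -1.   ] F [-0.9  0.8  5.6] w 0.263 q [-0.08  0.62  0.43  1.76 -0.34  0.83  2.06]
row [ 0.06 -6.94 -0.06] [ 0.1  0.1 -0. ] dist cm 6.9 ang 0.2
row [35.44 -6.98  1.47] [ 0.1 -0.7 -0. ] dist cm 36.2 ang 0.7
```

View pics/c28.png

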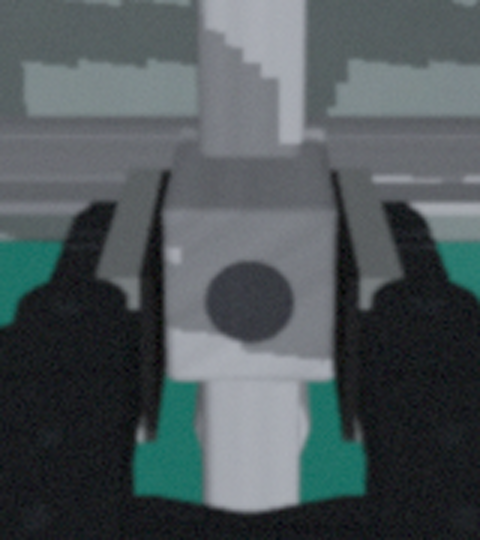

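{"api": "move_arm", "payload": {
  "rows": [
    [0,-5,0,0,0,0,0],
    [0,-9.5,0,0,0,0,0],
    [0,-10.5,0,0,0,0,0],
    [3,-10.5,0,0,0,0,0],
    [8,-10.5,0,0,0,0,0],
    [13,-10.5,0.5,0,-0.7,0,0],
    [18,-10.5,1,0,-0.7,0,0],
    [24,-10.5,1.4,0,-0.7,0,0],
    [30,-10,1.4,0,-0.7,0,0],
    [35.5,-7,1.4,0,-0.7,0,0],
    [35.5,-7,1.4,0,-0.7,0,0],
    [35.5,-7,1.4,0,-0.7,0,0]
  ]
}}

```text
t: 33.75
eef_pos: [0.6031, 0.1579, 0.1715]
tool_rot: [0.499, -0.497, -0.501, 0.502]
contact_force: [-0.0, 0.3, -3.7]
gripper_width: 0.266
```

```bash
python3 - <<'E'
from k import *
st(); snap("wrist","w29"); go((0.6055,0.149,0.0955),89.8)
E
```

```text
t 33.75 pos [0.6031 0.1579 0.1715] jaw 90.4 down [-0.004  0.001 -1.   ] F [-0.   0.3 -3.7] w 0.266 q [-0.66  0.5   0.41  1.78 -0.24  0.92  1.44]
row [-0.49  7.72 -0.16] [-0.1  0.4 -0.1] dist cm 7.7 ang 0.4
```

View pics/w29.png

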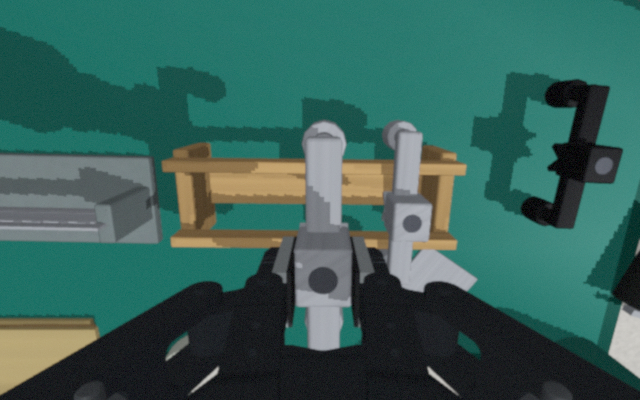

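{"api": "move_arm", "payload": {
  "rows": [
    [-0.7,1,-0.2,0,0.4,0,0],
    [-0.9,1,-0.2,0,0.4,0,0],
    [-0.9,1,-0.2,0,0.4,0,0]
  ]
}}

```text
t: 34.1
eef_pos: [0.6059, 0.1423, 0.1621]
tool_rot: [0.502, -0.502, -0.497, 0.5]
contact_force: [0.8, -0.5, -3.9]
gripper_width: 0.267
```

```bash
python3 - <<'E'
from k import *
st(); go((0.6055,0.149,0.0955),89.8)
E
```

```text
t 34.1 pos [0.6059 0.1423 0.1621] jaw 89.6 down [-0.003 -0.003 -1.   ] F [ 0.8 -0.5 -3.9] w 0.267 q [-0.64  0.51  0.41  1.78 -0.25  0.9   1.45]
row [0.68 6.66 0.02] [-0.2 -0.2 -0.1] dist cm 6.7 ang 0.3
```

{"api": "move_arm", "payload": {
  "rows": [
    [0.5,3,0.1,0,0,0,0],
    [0.5,5,0.1,0,0,0,0],
    [0.5,6,0.1,0,0,0,0],
    [0.5,6.6,0.1,0,0,0,0],
    [0.5,6.9,0.1,0,0,0,0],
    [0.5,6.9,0.1,0,0,0,0],
    [0.5,6.9,0.1,0,0,0,0]
  ]
}}

```text
t: 34.8
eef_pos: [0.6051, 0.1464, 0.095]
tool_rot: [0.502, -0.502, -0.497, 0.499]
contact_force: [-3.9, -2.4, 4.8]
gripper_width: 0.263
```

```bash
python3 - <<'E'
from k import *
st()
E
```

```text
t 34.8 pos [0.6051 0.1464 0.095 ] jaw 89.5 down [-0.003 -0.002 -1.   ] F [-3.9 -2.4  4.8] w 0.263 q [-0.61  0.6   0.38  1.82 -0.3   0.78  1.48]
```

{"api": "move_arm", "payload": {
  "rows": [
    [0,-0.1,0,0,0,0,0.35],
    [0,-0.1,0,0,0,0,0.5],
    [0,-0.1,0,0,0,0,0.55],
    [0,-0.1,0,0,0,0,0.55],
    [0,-1,0,0,0,0,0.55],
    [0,-4,0,0,0,0,0.6],
    [0,-7,0,0,0,0,0.6],
    [0,-10,0,0,0,0,0.6],
    [0,-11,0,0,0,0,0.6],
    [0,-11,0,0,0,0,0.6]
  ]
}}

```text
t: 35.8
eef_pos: [0.6064, 0.1469, 0.2069]
tool_rot: [-0.502, 0.502, 0.498, -0.498]
contact_force: [0.8, -0.1, 0.1]
gripper_width: 0.602
```

```bash
python3 - <<'E'
from k import *
st(); snap("wrist","w30"); go((0.614,-0.284,0.165),89)
E
```

```text
t 35.8 pos [0.6064 0.1469 0.2069] jaw 89.5 down [ 0.    -0.001 -1.   ] F [ 0.8 -0.1  0.1] w 0.602 q [-0.66  0.46  0.44  1.75 -0.23  0.98  1.42]
row [-43.07   4.08  -1.22] [-0.1  0.5 -0.1] dist cm 43.3 ang 0.6
```

```bash
cat >> k.py <<'E'
def rack(tag,ys,r=.03):
    p,d,K,T=load(tag); P=cloud(d,K,T).reshape(-1,3)
    for y in ys:
        m=(abs(P[:,1]-y)<r)&(abs(P[:,0]-.6055)<.075)&(P[:,2]>.093)&(P[:,2]<.115)
        if m.sum()<20: print(tag,y,"no hub",m.sum()); continue
        h=P[m]; c=(np.percentile(h,2,axis=0)+np.percentile(h,98,axis=0))/2
        b=P[(abs(P[:,1]-c[1])<.03)&(abs(P[:,0]-.6055)<.06)&(P[:,2]>.0755)&(P[:,2]<.085)]
        A=np.polyfit(b[:,0],b[:,2],1); B=np.polyfit(b[:,0],b[:,1],1)
        print(tag,"hub",c.round(4),"n",len(h),"bar x",b[:,0].min().round(4),b[:,0].max().round(4),"mid",round((b[:,0].min()+b[:,0].max())/2,4),"z",np.median(b[:,2]).round(4),"tilt",round(np.degrees(np.arctan(A[0])),1),"yaw",round(np.degrees(np.arctan(B[0])),1))
E
python3 - <<'E'
from k import *
rack("w30",(.147,.213)); rack("w26",(.213,))
E
```

```text
w30 hub [0.606  0.1463 0.0982] n 1170 bar x 0.5514 0.6611 mid 0.6063 z 0.0796 tilt -0.1 yaw -0.3
w30 hub [0.6068 0.2127 0.0977] n 1218 bar x 0.5521 0.6566 mid 0.6043 z 0.0796 tilt 0.1 yaw -0.2
w26 hub [0.6061 0.2133 0.0983] n 1151 bar x 0.5522 0.6617 mid 0.6069 z 0.0796 tilt -0.0 yaw -0.4
```

{"api": "move_arm", "payload": {
  "rows": [
    [-5,0,0,0,0,0,0.6],
    [-10,0,0,0,0.5,0,0.6],
    [-15,0,0,0,0.5,0,0.6],
    [-20,0,0,0,0.5,0,0.6],
    [-25,0,0,0,0.5,0,0.6],
    [-30,0,-1,0,0.5,0,0.6],
    [-36,0,-1.2,0,0.5,0,0.6],
    [-43.1,1,-1.2,0,0.5,0,0.6],
    [-43.1,3.5,-1.2,0,0.5,0,0.6],
    [-43.1,4.1,-1.2,0,0.5,0,0.6],
    [-43.1,4.1,-1.2,0,0.5,0,0.6],
    [-43.1,4.1,-1.2,0,0.5,0,0.6]
  ]
}}

```text
t: 37.05
eef_pos: [0.6139, -0.2825, 0.1638]
tool_rot: [0.505, -0.503, -0.495, 0.497]
contact_force: [0.2, 0.2, -1.1]
gripper_width: 0.6
```

```bash
python3 - <<'E'
from k import *
st(); snap("wrist","w31"); tilts("w31",(-.284,-.124)); go((0.614,-0.284,0.1045),89)
p,d,K,T=load("w31"); P=cloud(d,K,T).reshape(-1,3); h=P[(abs(P[:,1]+.284)<.03)&(abs(P[:,0]-.614)<.03)&(P[:,2]>.104)&(P[:,2]<.118)]; print(len(h),np.percentile(h,[2,98],axis=0).round(4))
E
```

```text
t 37.05 pos [ 0.6139 -0.2825  0.1638] jaw 89.1 down [-0.004 -0.    -1.   ] F [ 0.2  0.2 -1.1] w 0.6 q [ 0.02  0.6   0.47  1.65 -0.32  0.97  2.15]
w31 -0.284 tilt deg 1.2 z0 barTop 0.0903 974 725 1699 hubtop [ 0.6139 -0.284   0.1105]
w31 -0.124 tilt deg 25.1 z0 barTop 0.0915 1289 1133 1745 hubtop [ 0.6123 -0.1238  0.1111]
row [-0.16  6.01  0.03] [-0.1  0.2 -0. ] dist cm 6.0 ang 0.2
1846 [[ 0.6015 -0.2961  0.1065]
 [ 0.6263 -0.2734  0.1118]]
```

Both on the rack check as level and centred. Grasp h4.

{"api": "move_arm", "payload": {
  "rows": [
    [-0.2,3,0,0,0,0,0.6],
    [-0.2,5,0,0,0,0,0.6],
    [-0.2,6,0,0,0,0,0.6],
    [-0.2,6,0,0,0,0,0.6],
    [-0.2,6,0,0,0,0,0.6],
    [-0.2,6,0,0,0,0,0.4],
    [-0.2,6,0,0,0,0,0],
    [-0.2,6,0,0,0,0,0],
    [-0.2,6,0,0,0,0,0],
    [-0.2,6,0,0,0,0,0]
  ]
}}

```text
t: 38.1
eef_pos: [0.615, -0.2847, 0.106]
tool_rot: [-0.503, 0.504, 0.496, -0.497]
contact_force: [-0.2, 0.3, 6.8]
gripper_width: 0.264
```

```bash
cat >> k.py <<'E'
def held(tag):
    # hub position relative to TCP in the world, from the wrist cloud
    p,d,K,T=load(tag); P=cloud(d,K,T).reshape(-1,3); o=bot.get_obs()["eef_pos"]
    Q=P-o; h=Q[(abs(Q[:,0])<.03)&(abs(Q[:,1])<.011)&(Q[:,2]>-.002)&(Q[:,2]<.02)]
    if len(h)<50: print("nothing held",len(h)); return
    t=h[h[:,2]>np.percentile(h[:,2],98)-.0025]
    A=np.polyfit(t[:,0],t[:,2],1)
    b=Q[(abs(Q[:,1])<.006)&(Q[:,0]<-.02)&(Q[:,0]>-.055)&(Q[:,2]<.005)&(Q[:,2]>-.05)]
    B=np.polyfit(b[:,0],b[:,2],1) if len(b)>20 else [0,0]
    print("held hub rel TCP x",np.percentile(t[:,0],[2,98]).round(4),"top z",np.median(t[:,2]).round(4),"tilt top",round(np.degrees(np.arctan(A[0])),1),"bar tilt",round(np.degrees(np.arctan(B[0])),1),len(b))
E
python3 - <<'E'
from k import *
st(); snap("wrist","w32"); held("w32"); go((0.614,-0.284,0.20),89); go((0.6052,0.082,0.175),89.8)
E
```

```text
t 38.1 pos [ 0.615  -0.2847  0.106 ] jaw 89.2 down [-0.    -0.001 -1.   ] F [-0.2  0.3  6.8] w 0.264 q [ 0.04  0.67  0.44  1.68 -0.35  0.87  2.18]
held hub rel TCP x [-0.0124  0.0109] top z 0.0044 tilt top 2.4 bar tilt 4.3 2250
row [ 0.06 -9.4   0.1 ] [-0.   0.2 -0. ] dist cm 9.4 ang 0.2
row [36.64 -6.93  1.52] [-0.  -0.6 -0. ] dist cm 37.3 ang 0.6
```

{"api": "move_arm", "payload": {
  "rows": [
    [0,-5,0,0,0,0,0],
    [0,-9.5,0,0,0,0,0],
    [0,-10.5,0,0,0,0,0],
    [3,-10.5,0,0,0,0,0],
    [8,-10.5,0,0,0,0,0],
    [13,-10.5,0.5,0,-0.6,0,0],
    [18,-10.5,1,0,-0.6,0,0],
    [24,-10.5,1.4,0,-0.6,0,0],
    [29,-10.5,1.5,0,-0.6,0,0],
    [34,-9,1.5,0,-0.6,0,0],
    [36.6,-7,1.5,0,-0.6,0,0],
    [36.6,-7,1.5,0,-0.6,0,0]
  ]
}}

```text
t: 39.35
eef_pos: [0.602, 0.0904, 0.1712]
tool_rot: [0.501, -0.496, -0.5, 0.503]
contact_force: [-1.4, 0.4, -3.5]
gripper_width: 0.267
```

{"api": "move_arm", "payload": {
  "rows": [
    [0,0,0,0,0,0,0],
    [0,0,0,0,0,0,0]
  ]
}}

```text
t: 39.55
eef_pos: [0.6009, 0.0908, 0.17]
tool_rot: [0.501, -0.495, -0.5, 0.504]
contact_force: [0.3, -0.3, -3.9]
gripper_width: 0.265
```

```bash
python3 - <<'E'
from k import *
st(); snap("wrist","w33"); held("w33"); go((0.6055,0.0815,0.096),89.8)
E
```

```text
t 39.55 pos [0.6009 0.0908 0.17  ] jaw 90.4 down [-0.01   0.002 -1.   ] F [ 0.3 -0.3 -3.9] w 0.265 q [-0.57  0.48  0.43  1.81 -0.25  0.91  1.55]
held hub rel TCP x [-0.011   0.0104] top z 0.0187 tilt top 0.5 bar tilt 1.3 2200
row [-0.84  7.47 -0.46] [-0.5  0.6  0.1] dist cm 7.5 ang 0.8
```

```bash
python3 - <<'E'
from k import *
for tag,o in (("w28",(.6151,-.2046,.1055)),("w29",(.6031,.1579,.1715)),("w32",(.615,-.2847,.106)),("w33",(.6009,.0908,.170))):
    p,d,K,T=load(tag); P=cloud(d,K,T)
    print(tag,[tuple((P[v,323]-o).round(4)) for v in (200,240,262,275,281,290,298,315)])
cv2.imwrite("pics/c33.png",cv2.imread("pics/w33.png"))
E
```

```text
w28 [(np.float64(-0.0265), np.float64(0.0003), np.float64(-0.0161)), (np.float64(-0.0119), np.float64(0.0001), np.float64(-0.0058)), (np.float64(-0.0064), np.float64(0.0), np.float64(0.0036)), (np.float64(-0.0012), np.float64(-0.0001), np.float64(0.0047)), (np.float64(0.0018), np.float64(-0.0001), np.float64(0.0041)), (np.float64(0.0048), np.float64(-0.0002), np.float64(0.0058)), (np.float64(0.0092), np.float64(-0.0002), np.float64(0.0047)), (np.float64(0.0306), np.float64(-0.0006), np.float64(-0.0146))]
w29 [(np.float64(-0.0266), np.float64(-0.0002), np.float64(-0.016)), (np.float64(-0.0115), np.float64(-0.0001), np.float64(-0.0066)), (np.float64(-0.0061), np.float64(-0.0001), np.float64(0.0032)), (np.float64(-0.0016), np.float64(-0.0001), np.float64(0.0054)), (np.float64(0.0016), np.float64(-0.0001), np.float64(0.0044)), (np.float64(0.0054), np.float64(-0.0001), np.float64(0.0049)), (np.float64(0.0094), np.float64(-0.0), np.float64(0.0044)), (np.float64(0.0308), np.float64(0.0001), np.float64(-0.0151))]
w32 [(np.float64(-0.0262), np.float64(0.0004), np.float64(-0.0173)), (np.float6
[... 240 characters left out ...]
(np.float64(0.0052), np.float64(-0.0001), np.float64(0.0053)), (np.float64(0.0093), np.float64(-0.0002), np.float64(0.0046)), (np.float64(0.0299), np.float64(-0.0005), np.float64(-0.0138))]
w33 [(np.float64(-0.0266), np.float64(-0.0002), np.float64(-0.0159)), (np.float64(-0.0134), np.float64(-0.0002), np.float64(-0.002)), (np.float64(-0.0064), np.float64(-0.0002), np.float64(0.0039)), (np.float64(-0.0007), np.float64(-0.0001), np.float64(0.004)), (np.float64(0.0018), np.float64(-0.0001), np.float64(0.0043)), (np.float64(0.006), np.float64(-0.0001), np.float64(0.0041)), (np.float64(0.0096), np.float64(-0.0001), np.float64(0.004)), (np.float64(0.0304), np.float64(0.0001), np.float64(-0.0148))]
```

{"api": "move_arm", "payload": {
  "rows": [
    [-0.8,1.5,-0.5,-0.5,0.6,0,0],
    [-0.8,3,-0.5,-0.5,0.6,0,0],
    [-0.8,5,-0.5,-0.5,0.6,0,0],
    [-0.8,6.5,-0.5,-0.5,0.6,0,0],
    [-0.8,7.3,-0.5,-0.5,0.6,0,0],
    [-0.8,7.3,-0.5,-0.5,0.6,0,0],
    [-0.8,7.3,-0.5,-0.5,0.6,0,0]
  ]
}}

```text
t: 40.3
eef_pos: [0.6063, 0.0817, 0.098]
tool_rot: [0.501, -0.501, -0.499, 0.498]
contact_force: [-0.1, -0.4, -3.5]
gripper_width: 0.263
```

```bash
python3 - <<'E'
from k import *
st(); go((0.6055,0.0815,0.0955),89.8)
E
```

```text
t 40.3 pos [0.6063 0.0817 0.098 ] jaw 89.7 down [ 0.     0.001 -1.   ] F [-0.1 -0.4 -3.5] w 0.263 q [-0.52  0.58  0.39  1.85 -0.31  0.77  1.6 ]
row [-0.02  0.25  0.08] [ 0.  -0.1  0.1] dist cm 0.3 ang 0.1
```

{"api": "move_arm", "payload": {
  "rows": [
    [0,0.3,0,0,0,0,0],
    [0,0.3,0,0,0,0,0],
    [0,0.3,0,0,0,0,0],
    [0,0.2,0,0,0,0,0.35],
    [0,0.1,0,0,0,0,0.5],
    [0,0.1,0,0,0,0,0.55],
    [0,0.1,0,0,0,0,0.55],
    [0,-2,0,0,0,0,0.55],
    [0,-5,0,0,0,0,0.6],
    [0,-8,0,0,0,0,0.6],
    [0,-11,0,0,0,0,0.6],
    [0,-11,0,0,0,0,0.6]
  ]
}}

```text
t: 41.5
eef_pos: [0.6088, 0.0816, 0.2123]
tool_rot: [-0.5, 0.502, 0.502, -0.496]
contact_force: [-0.2, 0.6, -0.6]
gripper_width: 0.601
```

```bash
python3 - <<'E'
from k import *
st(); snap("wrist","w34"); rack("w34",(.0815,.147,.213)); snap("top","t34"); rack("t34",(.0815,.147,.213))
# tray
p,d,K,T=load("w22")
for tag in ("w20","w22","w21"):
    p,d,K,T=load(tag); P=cloud(d,K,T).reshape(-1,3)
    Q=P[(P[:,2]>.026)&(P[:,2]<.037)&(P[:,0]>.3)&(P[:,0]<.56)&(P[:,1]<-.2)]
    r=cv2.minAreaRect((Q[:,:2]*1000).astype(np.float32)); print(tag,len(Q),np.round(r[0],1),np.round(r[1],1),round(r[2],1))
E
```

```text
t 41.5 pos [0.6088 0.0816 0.2123] jaw 89.7 down [ 0.008  0.003 -1.   ] F [-0.2  0.6 -0.6] w 0.601 q [-0.58  0.44  0.46  1.77 -0.23  0.98  1.54]
w34 hub [0.6066 0.0817 0.0987] n 1101 bar x 0.5523 0.6612 mid 0.6068 z 0.0796 tilt -0.0 yaw -0.6
w34 hub [0.6061 0.1458 0.0978] n 1167 bar x 0.5518 0.6601 mid 0.6059 z 0.0796 tilt -0.0 yaw -0.1
w34 hub [0.6065 0.2125 0.0976] n 1227 bar x 0.5516 0.6616 mid 0.6066 z 0.0796 tilt -0.0 yaw -0.7
t34 0.0815 no hub 0
t34 0.147 no hub 0
t34 hub [0.6046 0.2127 0.0991] n 97 bar x 0.5494 0.6579 mid 0.6037 z 0.08 tilt -0.4 yaw 0.1
w20 1610 [ 437.3 -295.6] [126.5 150.1] 2.3
w22 1661 [ 471.1 -295. ] [ 60.5 151.2] 1.7
w21 2588 [ 418.1 -297.6] [165.3 150.8] 2.2
```

```bash
python3 - <<'E'
from k import *
t=((0,1,0),-25)
u=np.array([-.4226,0,.9063]); o=np.array([.6177,-.124,.080])
go(o+u*.085,89,t); go(o+u*.024,89,t)
E
```

```text
row [-20.59   5.1    2.39] [-24.9   0.7  -0.2] dist cm 21.3 ang 24.9
row [-20.59  10.63  -0.18] [-24.9   0.7  -0.2] dist cm 23.2 ang 24.9
```

{"api": "move_arm", "payload": {
  "rows": [
    [-5,0,1,0,0.7,0,0.6],
    [-10,0,2,-6,0.7,0,0.6],
    [-15,1,2.4,-12,0.7,0,0.6],
    [-20.6,3,2.4,-20,0.7,0,0.6],
    [-20.6,5.1,2.4,-25,0.7,0,0.6],
    [-20.6,5.1,2.4,-25,0.7,0,0.6],
    [-20.6,5.1,2.4,-25,0.7,0,0.6],
    [-20.6,5.1,2.4,-25,0.7,0,0.6],
    [-20.6,5.1,2.4,-25,0.7,0,0.6]
  ]
}}

```text
t: 42.5
eef_pos: [0.5837, -0.122, 0.1581]
tool_rot: [-0.383, 0.6, 0.594, -0.375]
contact_force: [-0.1, 0.0, 0.2]
gripper_width: 0.599
```

```bash
python3 - <<'E'
from k import *
st(); snap("wrist","w35"); tilts("w35",(-.124,))
t=((0,1,0),-25)
u=np.array([-.4226,0,.9063]); o=np.array([.6177,-.124,.080]); go(o+u*.024,89,t)
# hub top plane centre in the handle frame
p,d,K,T=load("w35"); P=cloud(d,K,T).reshape(-1,3)-o
a=np.array([.9063,0,.4226]); h=np.stack([P@a,P[:,1],P@u],1); h=h[(abs(h[:,0])<.03)&(abs(h[:,1])<.03)&(h[:,2]>.026)&(h[:,2]<.035)]
print(len(h),np.percentile(h,[2,50,98],axis=0).round(4))
E
```

```text
t 42.5 pos [ 0.5837 -0.122   0.1581] jaw 89.3 down [ 0.425 -0.001 -0.905] F [-0.1  0.   0.2] w 0.599 q [-0.1   0.31  0.27  2.16 -0.53  0.28  2.18]
w35 -0.124 tilt deg 24.9 z0 barTop 0.0915 1147 542 1610 hubtop [ 0.6108 -0.1238  0.1106]
row [-0.19  6.12  0.21] [ 0.2  0.3 -0.1] dist cm 6.1 ang 0.3
1802 [[-0.0135 -0.0103  0.0277]
 [-0.002   0.0012  0.0304]
 [ 0.011   0.0127  0.0318]]
```

```bash
python3 - <<'E'
from k import *
t=((0,1,0),-12)
go((.600,-.123,.140),89,t); go((.607,-.123,.1035),89,t)
E
```

```text
row [-0.09  2.33 -0.73] [13.2  0.2  0.1] dist cm 2.4 ang 13.2
row [-0.09  5.93  0.18] [13.2  0.2  0.1] dist cm 5.9 ang 13.2
```

{"api": "move_arm", "payload": {
  "rows": [
    [0,0,-0.7,6,0,0,0.6],
    [-0.1,1,-0.7,13.2,0,0,0.6],
    [-0.1,2.3,-0.7,13.2,0,0,0.6],
    [-0.1,3,-0.5,13.2,0,0,0.6],
    [-0.1,4.5,-0.2,13.2,0,0,0.6],
    [-0.1,5.9,0.2,13.2,0,0,0.6],
    [-0.1,5.9,0.2,13.2,0,0,0.6],
    [-0.1,5.9,0.2,13.2,0,0,0.6]
  ]
}}

```text
t: 43.35
eef_pos: [0.6057, -0.1236, 0.103]
tool_rot: [-0.45, 0.552, 0.546, -0.441]
contact_force: [-0.8, -0.5, 0.4]
gripper_width: 0.599
```

```bash
python3 - <<'E'
from k import *
st(); snap("wrist","w36"); tilts("w36",(-.124,)); go((.607,-.123,.1035),89,((0,1,0),-12))
E
```

```text
t 43.35 pos [ 0.6057 -0.1236  0.103 ] jaw 89.2 down [ 0.206  0.002 -0.979] F [-0.8 -0.5  0.4] w 0.599 q [-0.19  0.5   0.39  1.99 -0.45  0.52  2.06]
w36 -0.124 tilt deg 25.0 z0 barTop 0.0915 1938 420 2252 hubtop [ 0.6112 -0.1239  0.1107]
row [ 0.07  0.04 -0.06] [-0.   0.2  0.1] dist cm 0.1 ang 0.2
```

Close and lift.

{"api": "move_arm", "payload": {
  "rows": [
    [0,0,-0.1,0,0,0,0.4],
    [0,0,-0.1,0,0,0,0],
    [0,0,-0.1,0,0,0,0],
    [0,0,-0.1,0,0,0,0],
    [0,0,-0.1,0,0,0,0]
  ],
  "squeeze": 90
}}

```text
t: 43.9
eef_pos: [0.6077, -0.1238, 0.1049]
tool_rot: [-0.449, 0.552, 0.547, -0.441]
contact_force: [-2.1, 1.3, 5.5]
gripper_width: 0.258
```

```bash
python3 - <<'E'
from k import *
st(); snap("wrist","w37"); tilts("w37",(-.124,)); go((.6065,-.123,.20),89,((0,1,0),-12)); go((.42,-.298,.19),92,((0,1,0),13))
E
```

```text
t 43.9 pos [ 0.6077 -0.1238  0.1049] jaw 89.2 down [ 0.209  0.002 -0.978] F [-2.1  1.3  5.5] w 0.258 q [-0.19  0.5   0.39  1.98 -0.45  0.52  2.06]
w37 -0.124 tilt deg 25.0 z0 barTop 0.0912 1924 585 2417 hubtop [ 0.6117 -0.124   0.1107]
row [ 0.12 -9.32 -1.87] [0.  0.2 0.1] dist cm 9.5 ang 0.2
row [-17.63 -12.27  16.33] [25.  -2.7 -0.2] dist cm 27.0 ang 25.2
```

{"api": "move_arm", "payload": {
  "rows": [
    [0,-4,-0.8,0,0,0,0],
    [0,-8,-1.6,0,0,0,0],
    [0,-10,-2,0,0,0,0],
    [-3,-10.5,1,6,0,0,0],
    [-7,-11,5,13,-1,0,0],
    [-11,-12,9,20,-2,0,0],
    [-15,-12.3,13,25,-2.7,0,0],
    [-17.6,-12.3,16.3,25,-2.7,0,0],
    [-17.6,-12.3,16.3,25,-2.7,0,0],
    [-17.6,-12.3,16.3,25,-2.7,0,0],
    [-17.6,-12.3,16.3,25,-2.7,0,0]
  ]
}}

```text
t: 45.05
eef_pos: [0.4207, -0.2971, 0.1903]
tool_rot: [0.545, -0.432, -0.449, 0.561]
contact_force: [0.4, 0.2, -3.3]
gripper_width: 0.259
```

```bash
cat > tr.py <<'E'
from k import *
def tray(tag):
    p,d,K,T=load(tag); P=cloud(d,K,T).reshape(-1,3)
    Q=P[(P[:,2]>.026)&(P[:,2]<.037)&(P[:,0]>.3)&(P[:,0]<.54)&(P[:,1]<-.17)&(P[:,1]>-.48)]
    if len(Q)<20: print("tray none"); return
    r=cv2.minAreaRect((Q[:,:2]*1000).astype(np.float32)); print(tag,len(Q),np.round(r[0],1),np.round(r[1],1),round(r[2],1), np.percentile(Q[:,:2],[1,99],axis=0).round(3))
E
python3 - <<'E'
from tr import *
st(); snap("wrist","w38"); tray("w38"); snap("scene","s38"); tray("s38"); go((.42,-.298,.19),92,((0,1,0),13))
o=bot.get_obs()["eef_pos"]
p,d,K,T=load("w38"); P=cloud(d,K,T)-o
print([tuple(P[v,323].round(4)) for v in (130,160,200,240,262,275,281,290,298,315)])
E
```

```text
t 45.05 pos [ 0.4207 -0.2971  0.1903] jaw 91.9 down [-0.223 -0.002 -0.975] F [ 0.4  0.2 -3.3] w 0.259 q [-0.03  0.44  0.61  1.9  -0.14  1.07  2.24]
w38 2787 [ 418.1 -297.5] [164.7 150.7] 2.0 [[ 0.335 -0.374]
 [ 0.499 -0.221]]
s38 468 [ 417.9 -299.2] [170.2 149.7] 2.3 [[ 0.334 -0.376]
 [ 0.503 -0.223]]
row [-0.14  0.08  0.16] [ 0.1  0.1 -0.2] dist cm 0.2 ang 0.2
[(np.float64(-0.0845), np.float64(-0.0022), np.float64(-0.1594)), (np.float64(-0.0483), np.float64(-0.002), np.float64(-0.017)), (np.float64(-0.0299), np.float64(-0.0014), np.float64(-0.0168)), (np.float64(-0.0148), np.float64(-0.0011), np.float64(0.0036)), (np.float64(-0.0059), np.float64(-0.0008), np.float64(0.0034)), (np.float64(-0.0009), np.float64(-0.0006), np.float64(0.0046)), (np.float64(0.0015), np.float64(-0.0006), np.float64(0.0049)), (np.float64(0.0051), np.float64(-0.0005), np.float64(0.0049)), (np.float64(0.0091), np.float64(-0.0003), np.float64(0.0027)), (np.float64(0.0239), np.float64(0.0003), np.float64(-0.0166))]
```

```bash
python3 - <<'E'
from k import *
t=((0,1,0),13); go((.418,-.2976,.11),92,t); go((.418,-.2976,.067),92,t)
E
```

```text
row [-0.14  7.92 -1.43] [ 0.1  0.1 -0.2] dist cm 8.0 ang 0.2
row [-0.16 12.11 -2.39] [ 0.1  0.1 -0.2] dist cm 12.3 ang 0.2
```

{"api": "move_arm", "payload": {
  "rows": [
    [-0.1,4,-0.8,0,0,0,0],
    [-0.1,8,-1.5,0,0,0,0],
    [-0.1,10,-1.9,0,0,0,0],
    [-0.1,11.5,-2.3,0,0,0,0],
    [-0.1,12,-2.4,0,0,0,0],
    [-0.1,12.1,-2.4,0,0,0,0],
    [-0.1,12.1,-2.4,0,0,0,0]
  ]
}}

```text
t: 45.85
eef_pos: [0.4189, -0.2973, 0.0679]
tool_rot: [0.544, -0.432, -0.45, 0.561]
contact_force: [0.6, -0.8, -2.5]
gripper_width: 0.256
```

```bash
python3 - <<'E'
from k import *
st(); snap("wrist","w39"); t=((0,1,0),13); go((.418,-.2976,.066),92,t); go((.418,-.2976,.166),92,t)
E
```

```text
t 45.85 pos [ 0.4189 -0.2973  0.0679] jaw 92.1 down [-0.222 -0.003 -0.975] F [ 0.6 -0.8 -2.5] w 0.256 q [ 0.04  0.61  0.52  1.97 -0.25  0.83  2.3 ]
row [-0.02  0.22  0.04] [ 0.2  0.1 -0.2] dist cm 0.2 ang 0.3
row [ 0.02 -9.53  2.26] [ 0.2  0.1 -0.2] dist cm 9.8 ang 0.3
```

{"api": "move_arm", "payload": {
  "rows": [
    [0,0.3,0,0,0,0,0],
    [0,0.3,0,0,0,0,0],
    [0,0.2,0,0,0,0,0.35],
    [0,0.2,0,0,0,0,0.5],
    [0,0.2,0,0,0,0,0.6],
    [0,0.2,0,0,0,0,0.6],
    [0,-2,0.5,0,0,0,0.6],
    [0,-6,1.4,0,0,0,0.6],
    [0,-10,2.3,0,0,0,0.6],
    [0,-14,3.2,0,0,0,0.6],
    [0,-18,4,0,0,0,0.6],
    [0,-18,4,0,0,0,0.6]
  ]
}}

```text
t: 47.1
eef_pos: [0.4219, -0.3002, 0.2573]
tool_rot: [0.541, -0.435, -0.452, 0.56]
contact_force: [-0.0, -1.1, -0.2]
gripper_width: 0.599
```

```bash
python3 - <<'E'
from tr import *
st(); snap("wrist","w40"); tray("w40"); snap("scene","s40")
for tag in ("w40","s40"):
    p,d,K,T=load(tag); P=cloud(d,K,T).reshape(-1,3)
    Q=P[(abs(P[:,0]-.418)<.08)&(abs(P[:,1]+.2976)<.06)&(P[:,2]>.045)&(P[:,2]<.1)]
    hub=Q[Q[:,2]>.06]; print(tag,len(Q),"hub",np.percentile(hub,[2,98],axis=0).round(3),"all",np.percentile(Q,[1,99],axis=0).round(3))
rack("s40",(.0815,.147,.213))
go((.50,-.05,.35),89)
E
```

```text
t 47.1 pos [ 0.4219 -0.3002  0.2573] jaw 92.0 down [-0.213 -0.007 -0.977] F [-0.  -1.1 -0.2] w 0.599 q [-0.07  0.35  0.65  1.84 -0.09  1.2   2.22]
w40 2025 [ 418.7 -297.6] [164.8 150.3] 2.1 [[ 0.335 -0.374]
 [ 0.502 -0.223]]
w40 1901 hub [[ 0.405 -0.309  0.062]
 [ 0.43  -0.285  0.071]] all [[ 0.364 -0.308  0.047]
 [ 0.471 -0.286  0.071]]
s40 259 hub [[ 0.406 -0.31   0.061]
 [ 0.432 -0.287  0.073]] all [[ 0.365 -0.311  0.046]
 [ 0.473 -0.287  0.073]]
s40 hub [0.6079 0.0789 0.0985] n 74 bar x 0.5533 0.6632 mid 0.6082 z 0.0803 tilt -0.0 yaw 0.4
s40 hub [0.6066 0.1449 0.098 ] n 66 bar x 0.5507 0.662 mid 0.6064 z 0.0801 tilt 0.1 yaw -0.2
s40 hub [0.607  0.2105 0.098 ] n 62 bar x 0.5522 0.6619 mid 0.6071 z 0.0798 tilt 0.2 yaw 0.5
row [ 24.56 -11.31  -6.56] [-12.7   3.1  -0.1] dist cm 27.8 ang 13.0
```

```bash
python3 - <<'E'
from k import *
a=cloud(*[load("sc1")[i] for i in (1,2,3)]); snap("scene","s41"); b=cloud(*[load("s41")[i] for i in (1,2,3)])
for n,(u,v) in dict(tin=(373,145),tape=(376,263),blocks=(300,320),spat=(412,245),dish=(337,155),black=(388,180),brayer=(436,187)).items(): print(n,a[v,u].round(3),b[v,u].round(3))
st(); bot.hand_in()
E
```

```text
tin [0.434 0.42  0.086] [0.435 0.419 0.086]
tape [0.784 0.071 0.016] [0.784 0.071 0.016]
blocks [ 0.797 -0.192  0.02 ] [ 0.796 -0.191  0.018]
spat [0.803 0.193 0.021] [0.803 0.194 0.02 ]
dish [0.315 0.364 0.009] [0.317 0.362 0.011]
black [0.58  0.341 0.051] [0.58  0.341 0.051]
brayer [0.689 0.453 0.035] [0.689 0.454 0.034]
t 47.25 pos [ 0.4195 -0.2978  0.252 ] jaw 92.1 down [-0.222 -0.003 -0.975] F [-0.8  0.   0.4] w 0.604 q [-0.07  0.36  0.64  1.85 -0.1   1.2   2.22]
the job is handed in; nothing more can be done
```

I found four steel handles; the black look-alike stayed where it was. I hung all four on the knife edge together and let go. Three hung level, within about 1.2°, and one tipped about 25°. I moved the three level ones onto the rack and put the tipped one in the scrap tray, which had been knocked aside early on, so I re-measured it first. The job was handed in at 47 s of robot time.

**Last checks:**
- **Rack:** the three bars are level within 0.2°. The wrist camera puts their notches about 1 mm from the rack's middle line; the scene camera says up to about 3 mm, within the 14 mm allowed.
- **Tray:** the tipped handle stands in the middle of it, with its hub top at 70 mm.
- **Bystanders:** one point on each of the six gave the same depth reading as at the start, within 2 mm.

**Disagreements:**
- The top and wrist cameras differed by 2–3 mm in x, and I worked from the wrist readings.
- Some oblique fits of the hanging handles read larger tilts (up to 15°), as side faces got into the fit. I discarded those because the closer wrist views agreed with each other.
- The picture-viewing limit ran out before the last two transfers, so I checked those from depth data only.

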